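# Lay up a post foot in the welding jig

## Robot

A 6-joint arm with a two-finger parallel gripper is mounted at the origin on the work surface. World frame = base frame: x ahead of the robot, y to its left, z up, the work surface at z = 0. Lengths are in m, angles in rad, forces in N, time in s.
With the tool pointing down it reaches from about 0.25 to 0.725 m from the base axis. Payload 4 kg.
Tool frame: the origin (TCP) lies on the mounting face of the last link; the fingertips stand 173 mm ahead of it and the grasp point (between the pads) lies 155 mm ahead of it; z points along the fingers, x is the direction in which the jaws open and shut, and the axes are right-handed (so a half turn about z gives the same grasp; the last joint's range is limited). The gripper opens to 85 mm and grips with 20 to 120 N. Pads are 22 mm wide; open, the fingers measure 114 mm over their backs; the gripper's body (76 mm by 85 mm) begins 54 mm behind the grasp point. The pads swing forward as they close: fully open they stand 13 mm farther back than shut.
Start: joints at [-1.11, 0.241, 0.005, 1.335, 0, 1.571], TCP at [0.222, -0.448, 0.405] pointing down, gripper open.
Joint ranges: [-2.72, 2.72], [-1.05, 1.87], [-1.09, 1.28], [-1.99, 2.15], [-1.42, 1.44], [-3.14, 3.14]. Speed limits (rad/s): [2.79, 2.79, 3.14, 3.14, 3.14, 3.14].

## Interface

Orientations are given as [roll, pitch, yaw] about the fixed x, y, z axes, in that order (R = Rz(yaw) Ry(pitch) Rx(roll)).
In Python, from bench import state, eyes, env gives the robot as it stands.
- The arm moves only by the tool apply_moves, never from a script. Its argument "deltas" is a list of rows, each an object of numbers: "jaw": the opening, from 0 (shut) to 1 (fully open); "x", "y", "z": the shift along the world's x, y, z in mm; "ax", "ay", "az": the turn, a rotation vector about the world's x, y, z in rad. A call has 1 to 20 rows; each row shifts and turns the commanded pose from where the row before left it; what a row does not reach is not made up. A row lasts 1/8 s, in which the tool goes at most 62.5 mm and 10.7 degrees, less where a joint would pass 70% of its speed; a pose out of reach is approached as far as the arm can. A call is refused whole if a number of a shift passes 62.5 or a number of a turn 0.188, either way. A call with a gripper value outside its range is refused whole. The fingers move at their own pace and stop on an object; "newtons" is the grip in N (left out, the last holds). Time passes only in rows, so rows that do not move let the fingers close. It gives the time, the measured TCP pose, the force and the opening at its end, in the units of the state.
- state(): the state, without advancing time (a new reading comes with each control period).
- eyes.grab_frame(name): name is "scene" or "top"; returns a dict with "pixels" (384x512x3 uint8, blue, green, red), "mtx" (3x3 intrinsics, pixels), "dist_coeffs" ([k1, k2, p1, p2, k3] as OpenCV has them; the pictures are not rectified), "eye" and "rotation" of the camera in the world. Camera axes: x right, y down, z forward; pixel columns grow to the right and rows downward; lengths in m; the calibration is good to about 2 mm. A picture is of the moment at which its call begins. There is no depth.
- env.sign_off(): hands the job in, once; it reports no verdict.
The state is a dict: "clock": time; "joint_positions": joint angles; "dq": joint speeds; "joint_torque": joint torques, N m; "eef_pos": TCP position; "tcp_rot": TCP orientation; "contact_force": force on the tool from outside, world axes, zero at the start; "moment": the same for the moment, N m; "gripper_width": finger opening in m.
Only numpy, scipy, OpenCV 4.12 (cv2) and the standard library are available. Lean on these libraries where they do the work, as an engineer would, in place of code of your own. Each camera call takes 0.05 s, during which the arm holds its last target.

## Task

Lay up the post foot in the blue welding jig, ready for tacking, from the bottom up: first the red base plate flat between the jig's two yellow end stops and lengthwise with it, then the black square tube stood upright on the plate, then the bright square cap plate on the tube, and last the brass collar standing on the cap. Centre each part on the one below and keep the plates and the tube square with one another; leave the round black pipe stub and the roll of tape where they are.

Things in the scene. Friction and masses are not known exactly. Their poses are not given: they have to be found in the camera images.
- jig: Blue jig, fixed on the work surface. Foot 130 (x) x 100 x 8 mm; on it a raised bar 130 (x) x 46 mm, its flat top 22 mm above the work surface. A yellow stop at each end of the bar rises 12 mm above that top, inner faces at x = +55 and -55 mm; the y sides are open. Origin: centre of its underside, z up. Base plate: centred over this origin, long side along x (either way round).
- base_plate: Red-primed steel base plate lying flat, 90 (x) x 60 (y) x 12 mm thick, about 0.5 kg. Origin: centre of its underside; z up. On the jig it overhangs the 46 mm bar by 7 mm on each side.
- square_tube: Black square steel tube stub, standing upright, open at both ends: 50 x 50 mm outside, wall 4 mm, 60 mm high, about 0.35 kg. Sides along its x and y. Origin: centre of its underside; z up along the tube. Any of the four quarter turns is right.
- cap_plate: Bright galvanised square steel plate lying flat, 54 x 54 x 12 mm thick, about 0.27 kg. Sides along its x and y. Origin: centre of its underside; z up. Any quarter turn is right.
- collar: Brass-coloured round collar standing on its end: 40 mm outside diameter, 24 mm bore, 25 mm high, about 0.16 kg. Origin: centre of its underside; z up along the bore.
- pipe_stub: Bystander, not part of the job: black ROUND pipe stub standing upright, 48 mm outside diameter, 55 mm high, loose. Leave it alone. Origin: centre of its underside.
- tape_roll: Bystander, not part of the job: cream roll of tape lying flat, 90 mm outside diameter, 72 mm bore, 24 mm high, loose. Leave it alone. Origin: centre of its underside.
There are look-alikes about, which are no part of the job. What is shaped like the square_tube but green or pink is not meant.

How it is judged:
By the outcome, as a careful person would: the job done as asked, in the order asked, and still so for the second after the job is handed in, with the robot touching nothing.
It also fails if it takes over 128 s, if anything falls off the work surface, if the arm or the gripper's body presses on something with over 40 N, if the wrist force passes 120 N, or if a joint passes its speed limit or range.

## Working session

There is one attempt and no reset: what is moved stays moved. The work goes in short steps, Python scripts to look and compute and a tool call to move; the robot and the scene stay as the last step left them, time stands still between calls to the robot, and variables do not carry over. Pictures are saved under pics/ and viewed, and the job is handed in when it is done.

Besides the shell and the picture viewer there is one more tool, called after ">>>" as name(argument=value, ...) on one line, values as JSON. apply_moves: Moves the arm, as the interface text tells. Its arguments: {"type":"object","properties":{"deltas":{"type":"array"},"newtons":{"type":"number"}},"required":["deltas"]}

```bash
mkdir -p pics; ls
python3 - <<'E'
from bench import state, eyes, env
import cv2, numpy as np
print(state())
for n in ("scene","top"):
    f=eyes.grab_frame(n)
    cv2.imwrite(f"pics/{n}0.png",f["pixels"])
    print(n,f["mtx"],f["dist_coeffs"],f["eye"],f["rotation"])
E
```

```text
pics
{'clock': 0.0, 'joint_positions': array([-1.10999588e+00,  2.41436518e-01,  3.74714915e-03,  1.33521626e+00,
       -9.34094344e-06,  1.57081040e+00]), 'dq': array([ 0.00021185,  0.00123916, -0.00098464, -0.00041931, -0.00064886,
        0.00024223]), 'joint_torque': array([-2.40313257e-04, -3.72319472e+01,  2.52406311e+01,  1.68611115e-02,
        8.34490083e-05, -1.17592609e-05]), 'eef_pos': array([ 0.22221488, -0.44761402,  0.40380958]), 'tcp_rot': array([ 3.14158328e+00,  2.10930242e-03, -1.11000995e+00]), 'contact_force': array([ 0.38533568, -0.70064182,  0.45457784]), 'moment': array([-0.06209375, -0.00811384,  0.00330176]), 'gripper_width': 0.08570838390839941}
scene [[436.65211246   0.         249.86810657]
 [  0.         436.65211246 190.81235288]
 [  0.           0.           1.        ]] [0.05856868 0.         0.         0.         0.        ] [1.00847537 0.71273519 0.75666526] [-2.27540822  0.01846823  2.53391711]
top [[420.99825307   0.         251.0290291 ]
 [  0.         420.99825307 189.24816573]
 [  0.           0.           1.        ]] [-0.15617611  0.          0.          0.          0.        ] [ 0.45354406 -0.0082245   1.05570709] [-3.05634371e+00  2.42470769e-03 -1.55736478e+00]
```

View pics/scene0.png

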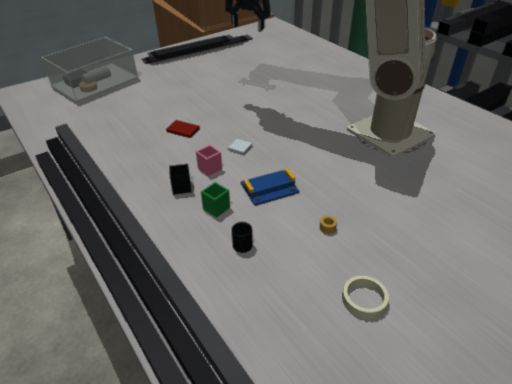

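View pics/top0.png

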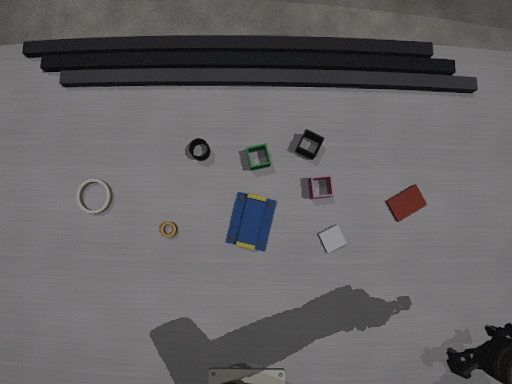

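```bash
cat > h.py <<'E'
import cv2, numpy as np
from scipy.spatial.transform import Rotation as R
from bench import state, eyes, env
def grab(n): 
    f=eyes.grab_frame(n); f["R"]=R.from_euler("xyz",f["rotation"]).as_matrix(); return f
def ray(f,uv):
    p=cv2.undistortPoints(np.array(uv,float).reshape(-1,1,2),f["mtx"],f["dist_coeffs"]).reshape(-1,2)
    return np.c_[p,np.ones(len(p))]@f["R"].T
def plane(f,uv,z):
    d=ray(f,uv); e=np.array(f["eye"]); return e+d*((z-e[2])/d[:,2])[:,None]
def proj(f,P):
    rv=cv2.Rodrigues(f["R"].T)[0]; return cv2.projectPoints(np.array(P,float).reshape(-1,1,3),rv,-f["R"].T@np.array(f["eye"]),f["mtx"],f["dist_coeffs"])[0].reshape(-1,2)
def tri(fs,uvs):
    A=np.zeros((3,3));b=np.zeros(3)
    for f,uv in zip(fs,uvs):
        d=ray(f,[uv])[0];d/=np.linalg.norm(d);M=np.eye(3)-np.outer(d,d);A+=M;b+=M@np.array(f["eye"])
    return np.linalg.solve(A,b)
def crop(f,name,u0,v0,u1,v1,k=5):
    c=f["pixels"][v0:v1,u0:u1]; cv2.imwrite("pics/"+name,cv2.resize(c,None,fx=k,fy=k,interpolation=cv2.INTER_CUBIC))
E
python3 - <<'E'
from h import *
s=grab("scene");t=grab("top")
crop(t,"t1.png",155,120,275,255,4)
crop(t,"t2.png",285,120,435,260,5)
crop(s,"s1.png",150,110,350,260,4)
E
```

```text
(no output)
```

View pics/t1.png

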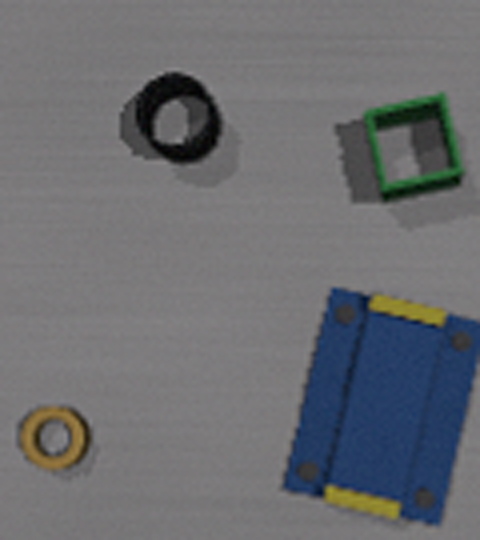

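View pics/t2.png

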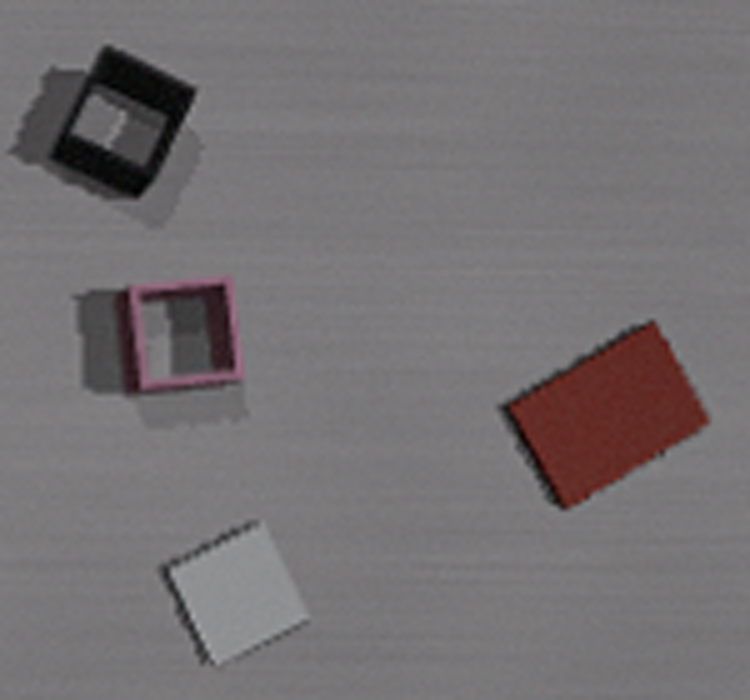

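View pics/s1.png

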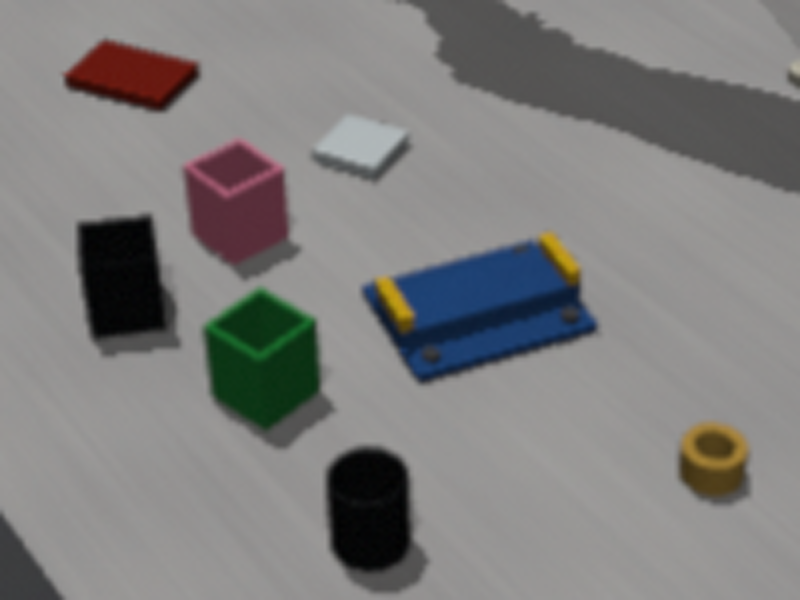

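Run:
```python
from h import *
s=grab("scene");t=grab("top")
np.save("f0.npy",np.array([s,t],object),allow_pickle=True)
def st(f,name,u0,v0,u1,v1,k):
    c=f["pixels"][v0:v1,u0:u1].astype(float); c=np.clip((c-5)*5,0,255).astype(np.uint8)
    return cv2.resize(c,None,fx=k,fy=k,interpolation=cv2.INTER_NEAREST)
a=st(t,"",285,120,335,170,8);b=st(s,"",155,150,205,200,8)
cv2.imwrite("pics/tube.png",np.hstack([a,b]))
def mask(f,kind):
    h=cv2.cvtColor(f["pixels"],cv2.COLOR_BGR2HSV);H,S,V=cv2.split(h)
    m={"red":((H<8)|(H>172))&(S>140)&(V>60),"white":(S<40)&(V>140),"brass":(H>12)&(H<25)&(S>100)&(V>80),"yellow":(H>22)&(H<34)&(S>150)&(V>90)}[kind]
    return m.astype(np.uint8)*255
for f,n in((s,"scene"),(t,"top")):
  for k in("red","white","brass","yellow"):
    m=mask(f,k);cs=cv2.findContours(m,0,cv2.CHAIN_APPROX_NONE)[0]
    for c in cs:
      if cv2.contourArea(c)>30:
        r=cv2.minAreaRect(c);M=cv2.moments(c);print(n,k,cv2.contourArea(c),np.round([M['m10']/M['m00'],M['m01']/M['m00']],1),np.round(cv2.boxPoints(r),1).tolist())
```

```text
scene red 236.0 [182.3 127.7] [[166.60000610351562, 129.39999389648438], [169.3000030517578, 118.80000305175781], [198.1999969482422, 126.0999984741211], [195.60000610351562, 136.60000610351562]]
scene white 289.0 [ 49.8 231. ] [[33.400001525878906, 222.1999969482422], [56.79999923706055, 214.39999389648438], [66.0999984741211, 242.3000030517578], [42.70000076293945, 250.10000610351562]]
scene white 34.5 [ 19.8 222.6] [[13.300000190734863, 219.10000610351562], [25.899999618530273, 217.8000030517578], [26.600000381469727, 224.89999389648438], [14.0, 226.1999969482422]]
scene white 47.5 [372.   96.8] [[367.0, 98.30000305175781], [372.70001220703125, 90.80000305175781], [378.8999938964844, 95.4000015258789], [373.29998779296875, 103.0]]
scene white 103697.0 [302.5 213.8] [[0.0, 18.0], [511.0, 18.0], [511.0, 383.0], [0.0, 383.0]]
scene brass 146.0 [328.2 221.9] [[318.5, 221.5], [328.0, 212.0], [338.5, 222.5], [329.0, 232.0]]
scene brass 37.0 [248.5 185.1] [[242.89999389648438, 180.1999969482422], [246.60000610351562, 178.0], [253.8000030517578, 189.89999389648438], [250.10000610351562, 1
[... 522 characters left out ...]
 389.5 [332.3 238.6] [[318.6000061035156, 234.1999969482422], [337.0, 225.0], [346.0, 243.0], [327.6000061035156, 252.1999969482422]]
top white 820.5 [ 92.5 195.5] [[77.0, 179.0], [108.0, 179.0], [108.0, 212.0], [77.0, 212.0]]
top brass 171.5 [167.7 229. ] [[160.0, 222.0], [175.0, 222.0], [175.0, 236.0], [160.0, 236.0]]
top yellow 38.5 [245.2 244.9] [[236.39999389648438, 244.39999389648438], [237.1999969482422, 241.3000030517578], [254.10000610351562, 245.5], [253.39999389648438, 248.60000610351562]]
top yellow 43.0 [256.5 197. ] [[247.60000610351562, 196.6999969482422], [248.39999389648438, 193.39999389648438], [265.3999938964844, 197.3000030517578], [264.6000061035156, 200.60000610351562]]
```

View pics/tube.png

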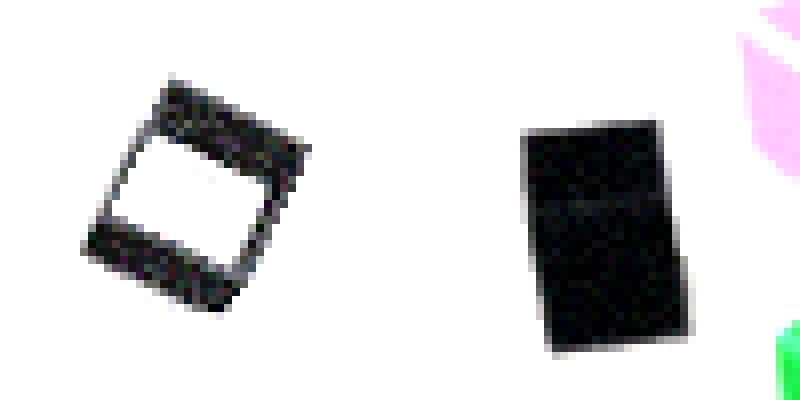

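```bash
cat >> h.py <<'E'
def up(f,box,k=8):
    u0,v0,u1,v1=box
    c=f["pixels"][v0:v1,u0:u1].astype(np.float32)
    return cv2.resize(c,None,fx=k,fy=k,interpolation=cv2.INTER_CUBIC),k
def blob(m,box,k,seed=None):
    cs=cv2.findContours(m.astype(np.uint8),cv2.RETR_EXTERNAL,cv2.CHAIN_APPROX_NONE)[0]
    c=max(cs,key=cv2.contourArea)
    return (c.reshape(-1,2)+.5)/k-.5+np.array(box[:2])
def quad(pts):
    """fit 4 lines to a quad contour (subpixel), return corners"""
    h=cv2.convexHull(pts.astype(np.float32))
    for e in np.arange(.01,.2,.005):
        a=cv2.approxPolyDP(h,e*cv2.arcLength(h,True),True).reshape(-1,2)
        if len(a)<=4: break
    assert len(a)==4,len(a)
    L=[]
    for i in range(4):
        p,q=a[i],a[(i+1)%4];d=(q-p)/np.linalg.norm(q-p);n=np.array([-d[1],d[0]])
        s=(pts-p)@d/np.linalg.norm(q-p);o=(pts-p)@n
        k=(s>.15)&(s<.85)&(abs(o)<1.5)
        vx,vy,x0,y0=cv2.fitLine(pts[k].astype(np.float32),cv2.DIST_HUBER,0,.01,.01).ravel();L.append((np.array([x0,y0]),np.array([vx,vy])))
    C=[]
    for i in range(4):
        p,d=L[i-1];q,e=L[i];s=np.linalg.solve(np.c_[d,-e],q-p);C.append(p+s[0]*d)
    return np.array(C)
def rect(P):
    c=P[:,:2].mean(0);e=[P[(i+1)%4,:2]-P[i,:2] for i in range(4)];l=[np.linalg.norm(x)*1e3 for x in e]
    a=[np.degrees(np.arctan2(x[1],x[0]))%180 for x in e]
    return np.round(c*1e3,1),np.round(l,1),np.round(a,1)
E
cat > m1.py <<'E'
from h import *
s,t=np.load("f0.npy",allow_pickle=True)
# top view
def col(f,box,fn):
    c,k=up(f,box);b,g,r=c[...,0],c[...,1],c[...,2];return blob(fn(b,g,r),box,k)
red=lambda b,g,r:(r-g>(35))
q=quad(col(t,(375,175,440,232),red));print("red top",np.round(q,1).tolist(),*rect(plane(t,q,.012)))
for th in(125,140,150):
  q=quad(col(t,(310,215,360,262),lambda b,g,r:g>th));print("cap top",np.round(q,1).tolist(),*rect(plane(t,q,.012)))
p=col(t,(150,212,186,246),lambda b,g,r:(r-b>35));(c,r,)=cv2.minEnclosingCircle(p.astype(np.float32))[0:2];e=cv2.fitEllipse(p.astype(np.float32));print("collar",c,r,e,plane(t,[e[0]],.025),plane(t,[e[0]],.0125))
for th in(40,50,60):
  q=quad(col(t,(285,125,335,170),lambda b,g,r:g<th));print("tube",np.round(q,1).tolist());print(rect(plane(t,q,.06)),rect(plane(t,q,0)))
for box in((240,185,275,207),(230,235,262,256)):
  q=quad(col(t,box,lambda b,g,r:(np.minimum(r,g)-b>30)));print("stop",np.round(q,1).tolist(),*rect(plane(t,q,.034)))
q=quad(col(t,(215,180,290,262),lambda b,g,r:(b-r>25)|(np.minimum(r,g)-b>30)));print("foot",np.round(q,1).tolist(),*rect(plane(t,q,.008)))
print("nadir",proj(t,[[t["eye"][0],t["eye"][1],0]]))
for n,P in(("scene",s),("top",t)): pass
E
python3 m1.py
```

```text
red top [[415.6000061035156, 183.6999969482422], [426.3999938964844, 204.0], [397.70001220703125, 221.10000610351562], [386.5, 200.6999969482422]] [ 514.6 -399.7] [58.8 88.7 58.8 89.5] [ 28.4 119.7  29.2 119.7]
cap top [[337.70001220703125, 224.10000610351562], [346.70001220703125, 242.6999969482422], [327.5, 252.6999969482422], [318.79998779296875, 233.8000030517578]] [ 423.2 -208.8] [51.2 54.2 51.6 53.2] [ 26.5 117.5  25.5 117.1]
cap top [[337.1000061035156, 224.8000030517578], [345.70001220703125, 242.89999389648438], [327.5, 252.10000610351562], [319.1000061035156, 233.89999389648438]] [ 422.8 -208.1] [49.6 51.  49.6 50.6] [ 25.8 116.9  25.3 116.9]
cap top [[327.20001220703125, 250.10000610351562], [326.8999938964844, 250.60000610351562], [327.3999938964844, 250.8000030517578], [327.6000061035156, 250.39999389648438]] [ 393.  -195.4] [1.5 1.1 1.1 1.2] [151.2  72.6 148.7  50.7]
collar (168.0162811279297, 229.03363037109375) 8.276762962341309 ((167.93946838378906, 229.04139709472656), (15.720342636108398, 16.198387145996094), 96.63526916503906) [[0.44075694 0.19828711 0.025     ]] 
[... 1069 characters left out ...]
3.2, 154.6,  65.6, 153.5]))
stop [[244.10000610351562, 196.0], [249.1999969482422, 193.1999969482422], [266.3999938964844, 197.10000610351562], [265.0, 201.0]] [522.5 -17.3] [14.1 42.9 10.  52.2] [119.9  77.7 161.6  77.2]
stop [[235.89999389648438, 240.89999389648438], [254.6999969482422, 245.3000030517578], [253.8000030517578, 249.1999969482422], [235.60000610351562, 245.0]] [405.2   8.1] [46.6  9.7 45.  10. ] [ 77.6 167.2  77.8 176.8]
foot [[237.3000030517578, 191.60000610351562], [276.20001220703125, 200.3000030517578], [264.29998779296875, 251.10000610351562], [225.5, 241.3000030517578]] [463.9  -5.1] [ 99.5 129.5  99.3 126.9] [ 78.1 167.4  76.6 167.5]
nadir [[252.05237991 225.18395007]]
```

```bash
cat > m2.py <<'E'
from m1 import *
print("-----")
def diag(q):
    a,b,c,d=np.array(q,float);s=np.linalg.solve(np.c_[c-a,-(d-b)],b-a);return a+s[0]*(c-a)
c,k=up(s,(160,112,205,142),12)
cv2.imwrite("pics/sr.png",np.clip(c*1.6,0,255).astype(np.uint8))
c,k=up(s,(222,130,262,162),12);cv2.imwrite("pics/sc.png",np.clip(c,0,255).astype(np.uint8))
c,k=up(s,(235,160,300,205),12);cv2.imwrite("pics/sj.png",np.clip(c*1.5,0,255).astype(np.uint8))
c,k=up(s,(312,208,346,240),12);cv2.imwrite("pics/sb.png",np.clip(c*1.5,0,255).astype(np.uint8))
for th in (90,105,120,130):
    try: q=quad(col(s,(160,112,205,142),lambda b,g,r:(r>th)&(r-g>60)));print(th,np.round(q,1).tolist(),diag(q),rect(plane(s,q,.012)))
    except Exception as e: print(e)
E
python3 m2.py | sed -n '/-----/,$p'
python3 - <<'E'
import cv2,numpy as np
a=[cv2.imread(f"pics/{n}.png") for n in("sr","sc","sj","sb")]
C=np.zeros((930,1000,3),np.uint8)
def put(i,x,y):
    h,w=a[i].shape[:2];C[y:y+h,x:x+w]=a[i]
put(0,0,0);put(1,0,365);put(3,545,545);
C[0:540,545:1000]=0
cv2.imwrite("pics/m.png",C[:,:960][:, :] if 0 else cv2.resize(C,(645,600)))
E
```

```text
-----
90 [[166.6999969482422, 128.3000030517578], [175.39999389648438, 120.30000305175781], [197.8000030517578, 125.80000305175781], [189.39999389648438, 134.3000030517578]] [182.17973313 127.05474746] (array([ 514.7, -398.5]), array([52.6, 83.9, 53.5, 83.8]), array([ 31.3, 120.4,  31.1, 119.8]))
105 [[184.8000030517578, 122.5999984741211], [178.60000610351562, 120.9000015258789], [189.39999389648438, 123.80000305175781], [182.1999969482422, 122.30000305175781]] [179.27095535 121.14226267] (array([ 497.5, -420.7]), array([24.1, 41.4, 26.5,  9.3]), array([117.7, 118.1, 122.6, 129.9]))
max() iterable argument is empty
max() iterable argument is empty
```

View pics/m.png

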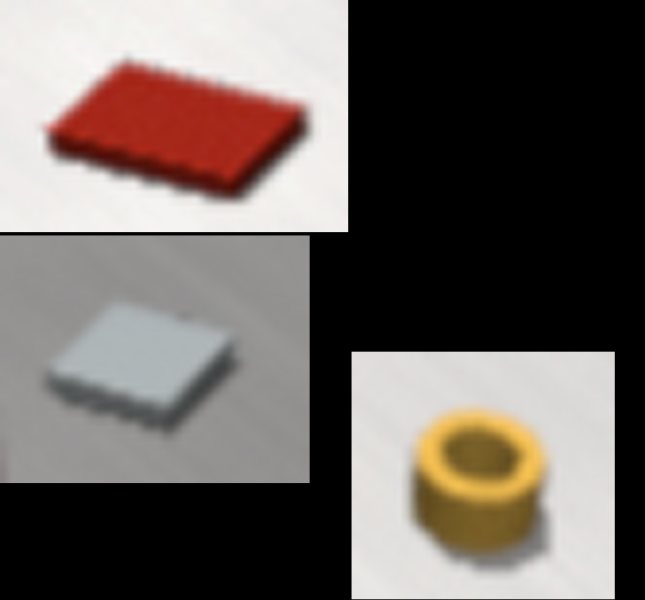

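View pics/sj.png

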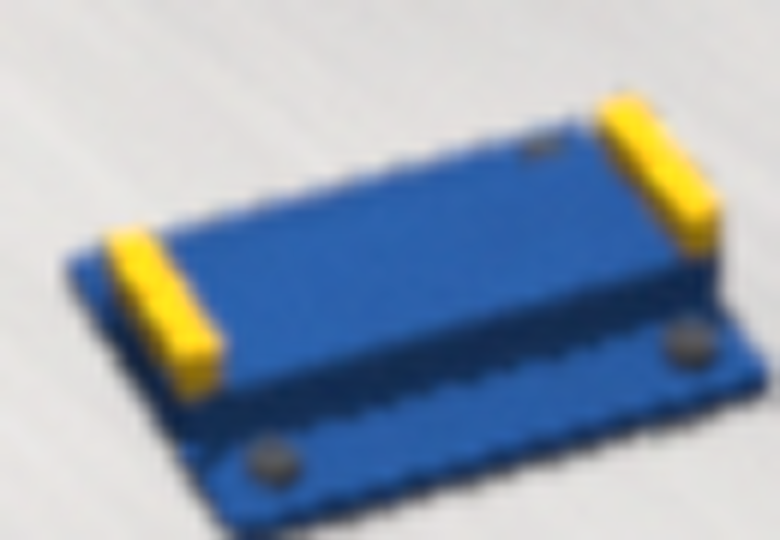

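```bash
cat > m3.py <<'E'
from m2 import *
print("=====")
S={"red":(182.3,127.1),"cap":diag([(237.1,138.3),(252.4,143.9),(243.7,152.6),(228.1,148.7)]),"collar":(328.5,221.2),"stopL":(248.5,184.1),"stopR":(289.7,172.9),"tube":(179.2,170.5)}
T={"red":(406.5,202.3),"cap":(332.5,238.4),"collar":(167.94,229.04),"stopL":(256.7,197.0),"stopR":(245.0,245.0)}
Z=dict(red=.012,cap=.012,collar=.025,stopL=.034,stopR=.034,tube=.06)
for k in S:
    print(k,"scene@z",np.round(plane(s,[S[k]],Z[k])[0]*1e3,1),end=" ")
    if k in T: print("top@z",np.round(plane(t,[T[k]],Z[k])[0]*1e3,1),"tri",np.round(tri([s,t],[S[k],T[k]])*1e3,1))
# tube supports
q=quad(col(t,(285,125,335,170),lambda b,g,r:g<45))
th=np.radians(64.2)
A=plane(t,q,.06)[:,:2];B=plane(t,q,0)[:,:2]
for d in(th,th+np.pi/2):
    n=np.array([np.cos(d),np.sin(d)]);e=t["eye"][:2]@n
    a=np.sort(A@n);b=np.sort(B@n); print("dir",np.degrees(d),"eye",e*1e3,"z60:",np.round(a*1e3,1),"z0:",np.round(b*1e3,1))
E
python3 m3.py | sed -n '/=====/,$p'
```

```text
=====
red scene@z [ 514.8 -398.3   12. ] top@z [ 514.7 -399.2   12. ] tri [ 514.6 -399.3   11.5]
cap scene@z [ 424.  -199.6   12. ] top@z [ 422.9 -208.4   12. ] tri [ 421.  -208.2    6.2]
collar scene@z [440.7 199.9  25. ] top@z [440.8 198.3  25. ] tri [440.3 198.9  23.9]
stopL scene@z [521.5 -17.1  34. ] top@z [522.1 -18.6  34. ] tri [521.6 -18.2  33.3]
stopR scene@z [405.6   9.2  34. ] top@z [405.5   8.2  34. ] tri [405.2   8.4  33.3]
tube scene@z [ 653.7 -143.5   60. ] dir 64.2 eye 189.99181011705835 z60: [128.9 129.1 178.2 178.7] z0: [125.2 125.4 177.5 178.1]
dir 154.2 eye -411.9137862075081 z60: [-677.5 -676.8 -615.7 -614.9] z0: [-693.5 -692.8 -627.9 -627.1]
```

```bash
cat > m4.py <<'E'
from h import *
s,t=np.load("f0.npy",allow_pickle=True)
c=np.array([.4229,-.2084]);a=np.radians(26)
u=np.array([np.cos(a),np.sin(a)]);w=np.array([-u[1],u[0]])
P=[np.r_[c+.027*(i*u+j*w),z] for z in(.012,0) for i,j in((1,1),(1,-1),(-1,-1),(-1,1))]
out=[]
for f,box in((s,(222,130,262,162)),(t,(310,215,360,255))):
    im,k=up(f,box,10);im=im.copy()
    q=((proj(f,P)-box[:2]+.5)*k).astype(int)
    print(np.round(proj(f,P),1).tolist())
    cv2.polylines(im,[q[:4]],True,(0,0,255),1);cv2.polylines(im,[q[4:]],True,(0,255,0),1)
    im=np.vstack([im,np.zeros((400-im.shape[0],im.shape[1],3),np.float32)])
    out.append(im)
cv2.imwrite("pics/ov.png",cv2.resize(np.hstack(out),(720,320)))
E
python3 m4.py
```

```text
[[242.7, 151.8], [227.1, 146.9], [236.2, 138.0], [251.6, 142.6], [242.8, 155.1], [227.3, 150.2], [236.4, 141.3], [251.7, 145.9]]
[[318.1, 233.3], [337.5, 223.9], [346.8, 243.5], [327.5, 253.0], [317.4, 233.2], [336.5, 223.9], [345.8, 243.3], [326.6, 252.7]][ WARN:0@0.888] global loadsave.cpp:1063 imwrite_ Unsupported depth image for selected encoder is fallbacked to CV_8U.
```

View pics/ov.png

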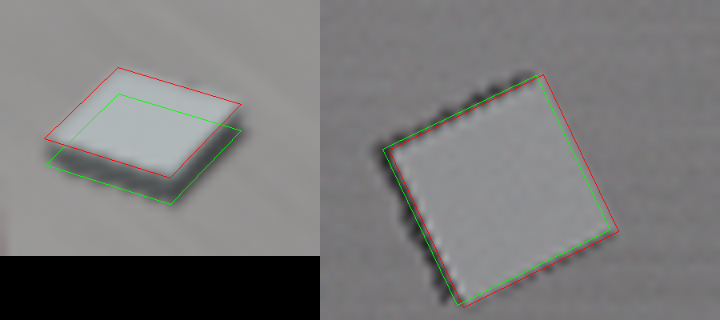

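The scene is clear. In the top view the black square tube is at (310,144). The look-alikes are green (258,156), pink (320,187) and the round pipe (199,149). Only (310,144) is both black and square, as the enlarged crop shows. First I'll move over the red plate at (406,203).

>>> apply_moves(deltas=[{"x":24,"y":4,"z":-12,"az":0.135,"jaw":1},{"x":24,"y":4,"z":-12,"az":0.135},{"x":24,"y":4,"z":-12,"az":0.135},{"x":24,"y":4,"z":-12,"az":0.135},{"x":24,"y":4,"z":-12,"az":0.135},{"x":24,"y":4,"z":-12,"az":0.135},{"x":24,"y":4,"z":-12,"az":0.135},{"x":24,"y":4,"z":-12,"az":0.135},{"x":24,"y":4,"z":-12,"az":0.135},{"x":24,"y":4,"z":-12,"az":0.135},{"x":24,"y":4,"z":-12,"az":0.135},{"x":24,"y":4,"z":-12,"az":0.135},{}], newtons=40)

```text
schema error: expected keys jaw, x, y, z, ax, ay, az
```

>>> apply_moves(deltas=[{"jaw":1,"x":24,"y":4,"z":-12,"ax":0,"ay":0,"az":0.135},{"jaw":1,"x":24,"y":4,"z":-12,"ax":0,"ay":0,"az":0.135},{"jaw":1,"x":24,"y":4,"z":-12,"ax":0,"ay":0,"az":0.135},{"jaw":1,"x":24,"y":4,"z":-12,"ax":0,"ay":0,"az":0.135},{"jaw":1,"x":24,"y":4,"z":-12,"ax":0,"ay":0,"az":0.135},{"jaw":1,"x":24,"y":4,"z":-12,"ax":0,"ay":0,"az":0.135},{"jaw":1,"x":24,"y":4,"z":-12,"ax":0,"ay":0,"az":0.135},{"jaw":1,"x":24,"y":4,"z":-12,"ax":0,"ay":0,"az":0.135},{"jaw":1,"x":24,"y":4,"z":-12,"ax":0,"ay":0,"az":0.135},{"jaw":1,"x":24,"y":4,"z":-12,"ax":0,"ay":0,"az":0.135},{"jaw":1,"x":24,"y":4,"z":-12,"ax":0,"ay":0,"az":0.135},{"jaw":1,"x":24,"y":4,"z":-12,"ax":0,"ay":0,"az":0.135},{"jaw":1,"x":0,"y":0,"z":0,"ax":0,"ay":0,"az":0}], newtons=40)

```text
clock: 1.92
eef_pos: [0.5113, -0.399, 0.259]
tcp_rot: [-3.139, 0.001, 0.511]
contact_force: [0.5, -0.7, -0.0]
gripper_width: 0.0856
```

>>> apply_moves(deltas=[{"jaw":1,"x":3.4,"y":0,"z":-25,"ax":0,"ay":0,"az":0},{"jaw":1,"x":0,"y":0,"z":-25,"ax":0,"ay":0,"az":0},{"jaw":1,"x":0,"y":0,"z":-20,"ax":0,"ay":0,"az":0},{"jaw":1,"x":0,"y":0,"z":-8,"ax":0,"ay":0,"az":0},{"jaw":1,"x":0,"y":0,"z":0,"ax":0,"ay":0,"az":0}])

```text
clock: 2.55
eef_pos: [0.5132, -0.4, 0.1827]
tcp_rot: [-3.141, 0.0, 0.509]
contact_force: [-0.2, -0.2, 0.0]
gripper_width: 0.0853
```

Run:
```python
from h import *
f=grab("scene");t=grab("top")
crop(f,"a1.png",140,60,240,150,7)
crop(t,"a2.png",360,160,460,250,7)
```

```text
(no output)
```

View pics/a1.png

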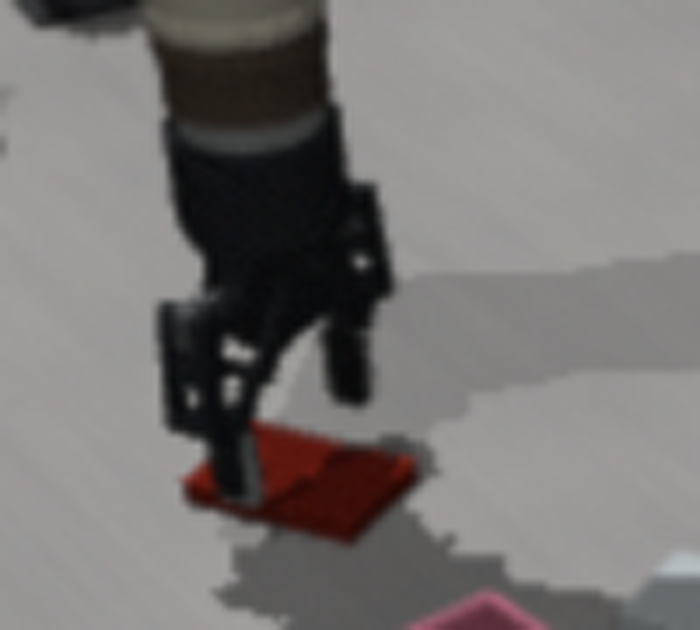

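View pics/a2.png

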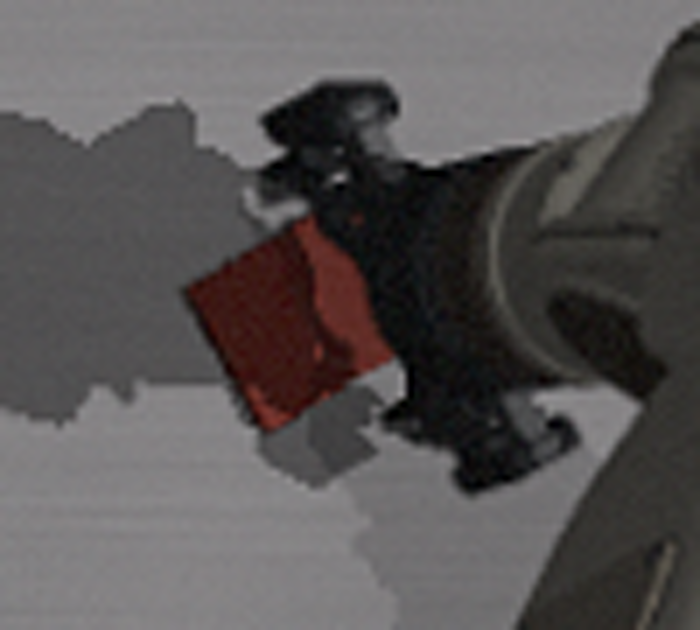

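Run:
```python
from h import *
s,t=np.load("f0.npy",allow_pickle=True)
d=np.array([np.cos(.509),np.sin(.509)])
for r in(.043,.05,.057,-.043,-.05):
  for z in(.01,.022): print(r,z,np.round((proj(s,[np.r_[np.array([.5132,-.400])+r*d,z]])-[140,60])*7,0))
```

```text
0.043 0.01 [[246. 518.]]
0.043 0.022 [[242. 495.]]
0.05 0.01 [[237. 526.]]
0.05 0.022 [[233. 503.]]
0.057 0.01 [[228. 534.]]
0.057 0.022 [[224. 511.]]
-0.043 0.01 [[348. 426.]]
-0.043 0.022 [[345. 403.]]
-0.05 0.01 [[356. 418.]]
-0.05 0.022 [[353. 396.]]
```

>>> apply_moves(deltas=[{"jaw":1,"x":1,"y":0.5,"z":-8,"ax":0,"ay":0,"az":0},{"jaw":1,"x":0,"y":0,"z":-2,"ax":0,"ay":0,"az":0},{"jaw":1,"x":0,"y":0,"z":0,"ax":0,"ay":0,"az":0},{"jaw":1,"x":0,"y":0,"z":0,"ax":0,"ay":0,"az":0}])

```text
clock: 3.15
eef_pos: [0.5148, -0.3994, 0.1728]
tcp_rot: [3.141, -0.0, 0.51]
contact_force: [-0.1, -0.1, -0.2]
gripper_width: 0.0851
```

>>> apply_moves(deltas=[{"jaw":0.5,"x":0,"y":0,"z":0,"ax":0,"ay":0,"az":0},{"jaw":0.5,"x":0,"y":0,"z":0,"ax":0,"ay":0,"az":0},{"jaw":0.5,"x":0,"y":0,"z":0,"ax":0,"ay":0,"az":0},{"jaw":0.5,"x":0,"y":0,"z":0,"ax":0,"ay":0,"az":0}], newtons=50)

```text
clock: 3.65
eef_pos: [0.5147, -0.3996, 0.1734]
tcp_rot: [3.141, 0.0, 0.51]
contact_force: [-2.3, -0.6, 6.0]
gripper_width: 0.0581
```

>>> apply_moves(deltas=[{"jaw":0.3,"x":0,"y":0,"z":10,"ax":0,"ay":0,"az":0},{"jaw":0.3,"x":0,"y":0,"z":25,"ax":0,"ay":0,"az":0},{"jaw":0.3,"x":0,"y":0,"z":30,"ax":0,"ay":0,"az":0},{"jaw":0.3,"x":-2,"y":15,"z":20,"ax":0,"ay":0,"az":0.037},{"jaw":0.3,"x":-4,"y":30,"z":0,"ax":0,"ay":0,"az":0.06},{"jaw":0.3,"x":-5,"y":40,"z":0,"ax":0,"ay":0,"az":0.08},{"jaw":0.3,"x":-5,"y":40,"z":0,"ax":0,"ay":0,"az":0.09},{"jaw":0.3,"x":-6,"y":40,"z":0,"ax":0,"ay":0,"az":0.09},{"jaw":0.3,"x":-6,"y":40,"z":0,"ax":0,"ay":0,"az":0.09},{"jaw":0.3,"x":-5,"y":40,"z":0,"ax":0,"ay":0,"az":0.09},{"jaw":0.3,"x":-5,"y":40,"z":0,"ax":0,"ay":0,"az":0.09},{"jaw":0.3,"x":-5,"y":40,"z":0,"ax":0,"ay":0,"az":0.09},{"jaw":0.3,"x":-4,"y":35,"z":0,"ax":0,"ay":0,"az":0.07},{"jaw":0.3,"x":-3,"y":22,"z":0,"ax":0,"ay":0,"az":0.05},{"jaw":0.3,"x":-1,"y":12,"z":0,"ax":0,"ay":0,"az":0},{"jaw":0.3,"x":0,"y":0,"z":0,"ax":0,"ay":0,"az":0},{"jaw":0.3,"x":0,"y":0,"z":0,"ax":0,"ay":0,"az":0}])

```text
clock: 5.78
eef_pos: [0.4637, -0.0058, 0.2577]
tcp_rot: [3.142, 0.0, 1.346]
contact_force: [-0.2, -0.5, -5.9]
gripper_width: 0.0583
```

Run:
```python
from h import *
f=grab("scene");t=grab("top")
crop(f,"b1.png",210,100,320,210,5)
crop(t,"b2.png",190,160,310,270,5)
cv2.imwrite("pics/b.png",np.hstack([cv2.resize(cv2.imread("pics/b1.png"),(400,400)),cv2.resize(cv2.imread("pics/b2.png"),(400,367)).copy() if 0 else cv2.resize(cv2.imread("pics/b2.png"),(400,400))]))
print(state()["eef_pos"],state()["tcp_rot"],state()["contact_force"])
```

```text
[ 0.46383227 -0.00609188  0.25767249] [3.14150950e+00 2.30207732e-04 1.34549149e+00] [-0.20558334 -0.63037573 -5.7369524 ]
```

View pics/b.png

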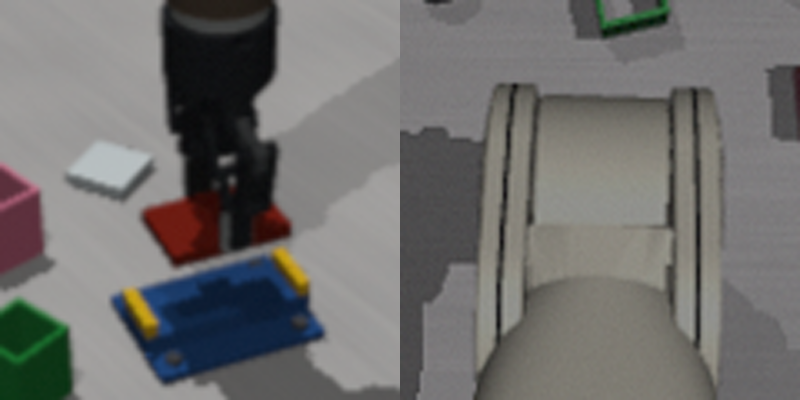

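>>> apply_moves(deltas=[{"jaw":0.3,"x":0,"y":0.8,"z":-20,"ax":0,"ay":0,"az":0},{"jaw":0.3,"x":0,"y":0,"z":-22,"ax":0,"ay":0,"az":0},{"jaw":0.3,"x":0,"y":0,"z":-12,"ax":0,"ay":0,"az":0},{"jaw":0.3,"x":0,"y":0,"z":-4,"ax":0,"ay":0,"az":0},{"jaw":0.3,"x":0,"y":0,"z":0,"ax":0,"ay":0,"az":0}])

```text
clock: 6.5
eef_pos: [0.464, -0.0047, 0.1999]
tcp_rot: [3.141, -0.0, 1.347]
contact_force: [-0.1, -0.8, -7.1]
gripper_width: 0.0583
```

>>> apply_moves(deltas=[{"jaw":0.3,"x":0,"y":0,"z":-2,"ax":0,"ay":0,"az":0},{"jaw":0.3,"x":0,"y":0,"z":-1,"ax":0,"ay":0,"az":0},{"jaw":0.3,"x":0,"y":0,"z":0,"ax":0,"ay":0,"az":0}])

```text
clock: 6.88
eef_pos: [0.4638, -0.0045, 0.1969]
tcp_rot: [3.141, -0.0, 1.347]
contact_force: [0.6, 0.5, -6.6]
gripper_width: 0.0582
```

Run:
```python
from h import *
f=grab("scene")
crop(f,"c1.png",220,130,310,210,8)
s=state();print(s["eef_pos"],s["contact_force"])
```

```text
[ 0.46378053 -0.00450652  0.1968962 ] [ 0.41433416  0.87705118 -6.13157624]
```

View pics/c1.png

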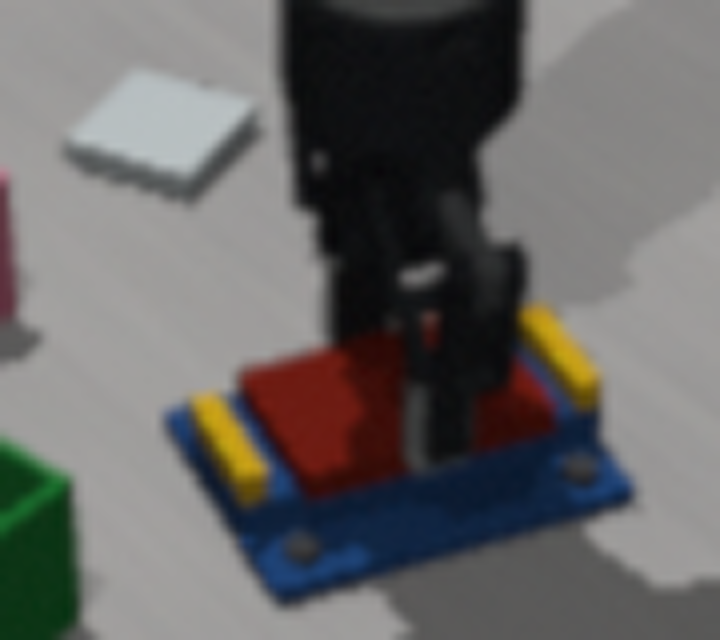

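>>> apply_moves(deltas=[{"jaw":0.3,"x":0,"y":-0.5,"z":-1,"ax":0,"ay":0,"az":0},{"jaw":0.3,"x":0,"y":0,"z":-0.5,"ax":0,"ay":0,"az":0},{"jaw":0.3,"x":0,"y":0,"z":0,"ax":0,"ay":0,"az":0}])

```text
clock: 7.3
eef_pos: [0.4637, -0.0051, 0.1953]
tcp_rot: [3.141, 0.0, 1.347]
contact_force: [-0.4, 0.2, -3.7]
gripper_width: 0.0581
```

>>> apply_moves(deltas=[{"jaw":0.3,"x":0,"y":0,"z":-0.7,"ax":0,"ay":0,"az":0},{"jaw":0.3,"x":0,"y":0,"z":0,"ax":0,"ay":0,"az":0},{"jaw":1,"x":0,"y":0,"z":0,"ax":0,"ay":0,"az":0},{"jaw":1,"x":0,"y":0,"z":0,"ax":0,"ay":0,"az":0},{"jaw":1,"x":0,"y":0,"z":0,"ax":0,"ay":0,"az":0},{"jaw":1,"x":0,"y":0,"z":20,"ax":0,"ay":0,"az":0},{"jaw":1,"x":0,"y":0,"z":40,"ax":0,"ay":0,"az":0},{"jaw":1,"x":0,"y":-20,"z":40,"ax":0,"ay":0,"az":0},{"jaw":1,"x":0,"y":-45,"z":10,"ax":0,"ay":0,"az":0},{"jaw":1,"x":0,"y":-45,"z":0,"ax":0,"ay":0,"az":0},{"jaw":1,"x":0,"y":-45,"z":0,"ax":0,"ay":0,"az":-0.03},{"jaw":1,"x":0,"y":-45,"z":0,"ax":0,"ay":0,"az":-0.05},{"jaw":1,"x":0,"y":-45,"z":0,"ax":0,"ay":0,"az":-0.05},{"jaw":1,"x":0,"y":-45,"z":0,"ax":0,"ay":0,"az":-0.05},{"jaw":1,"x":0,"y":-30,"z":0,"ax":0,"ay":0,"az":-0.046}])

```text
clock: 9.18
eef_pos: [0.4635, -0.3272, 0.3043]
tcp_rot: [3.141, 0.0, 1.118]
contact_force: [-0.1, -0.3, 1.0]
gripper_width: 0.0854
```

```bash
cat >> h.py <<'E'
def col(f,box,fn):
    c,k=up(f,box);b,g,r=c[...,0],c[...,1],c[...,2];return blob(fn(b,g,r),box,k)
def diag(q):
    a,b,c,d=np.array(q,float);s=np.linalg.solve(np.c_[c-a,-(d-b)],b-a);return a+s[0]*(c-a)
E
python3 - <<'E'
from h import *
s=grab("scene");t=grab("top")
np.save("f1.npy",np.array([s,t],object),allow_pickle=True)
crop(s,"d1.png",230,150,310,210,8)
crop(t,"d2.png",215,180,290,262,8)
for th in (25,35,45):
  q=quad(col(t,(225,190,285,255),lambda b,g,r:(r-g>th)));print(*rect(plane(t,q,.034)))
E
```

```text
[465.   -4.3] [60.2 89.4 59.8 89.5] [ 77.2 167.4  77.3 167.6]
[464.9  -4.3] [59.  88.7 59.1 88.5] [ 77.4 167.6  77.2 167.6]
[465.   -4.4] [57.9 87.7 58.2 87.9] [ 77.2 167.5  77.3 167.3]
```

View pics/d1.png

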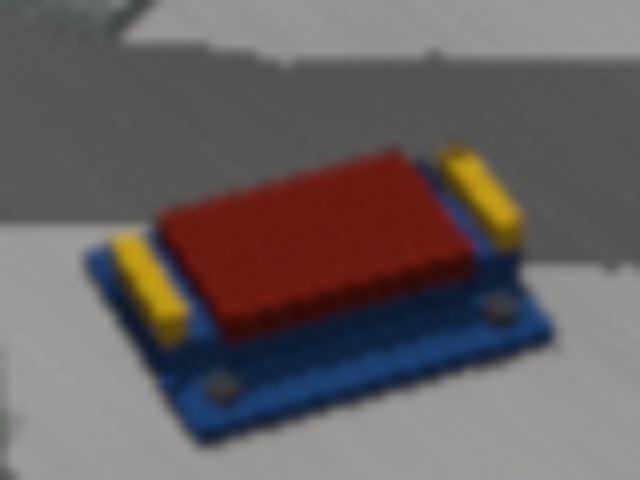

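View pics/d2.png

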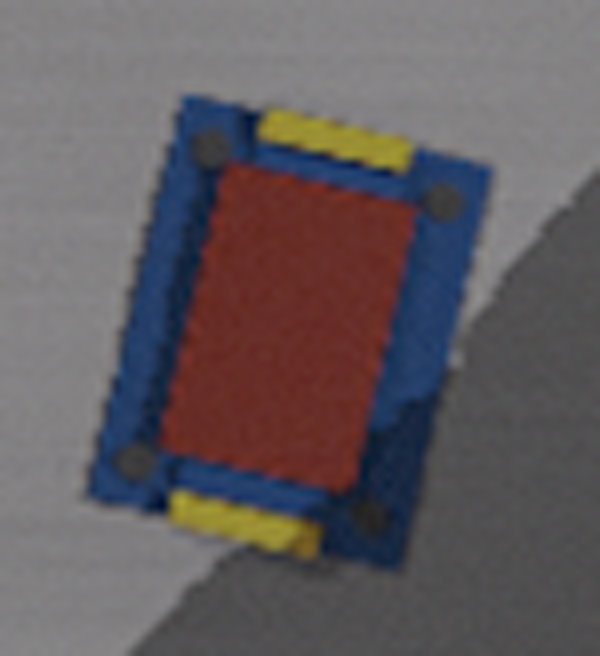

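>>> apply_moves(deltas=[{"jaw":1,"x":15,"y":15,"z":0,"ax":0,"ay":0,"az":0},{"jaw":1,"x":25,"y":24,"z":0,"ax":0,"ay":0,"az":0},{"jaw":1,"x":30,"y":28,"z":0,"ax":0,"ay":0,"az":0},{"jaw":1,"x":30,"y":29,"z":0,"ax":0,"ay":0,"az":0},{"jaw":1,"x":30,"y":29,"z":0,"ax":0,"ay":0,"az":0},{"jaw":1,"x":30,"y":28,"z":-5,"ax":0,"ay":0,"az":0},{"jaw":1,"x":20,"y":19,"z":-15,"ax":0,"ay":0,"az":0},{"jaw":1,"x":10,"y":10,"z":-20,"ax":0,"ay":0,"az":0},{"jaw":1,"x":0,"y":0,"z":0,"ax":0,"ay":0,"az":0},{"jaw":1,"x":0,"y":0,"z":0,"ax":0,"ay":0,"az":0}])

```text
clock: 10.52
eef_pos: [0.6532, -0.1432, 0.2645]
tcp_rot: [-3.141, 0.001, 1.121]
contact_force: [-0.4, 0.9, 0.4]
gripper_width: 0.0857
```

>>> apply_moves(deltas=[{"jaw":1,"x":0.8,"y":-1.8,"z":-15,"ax":0,"ay":0,"az":0},{"jaw":1,"x":0,"y":0,"z":-25,"ax":0,"ay":0,"az":0},{"jaw":1,"x":0,"y":0,"z":-25,"ax":0,"ay":0,"az":0},{"jaw":1,"x":0,"y":0,"z":-9,"ax":0,"ay":0,"az":0},{"jaw":1,"x":0,"y":0,"z":0,"ax":0,"ay":0,"az":0},{"jaw":0.4,"x":0,"y":0,"z":0,"ax":0,"ay":0,"az":0},{"jaw":0.4,"x":0,"y":0,"z":0,"ax":0,"ay":0,"az":0},{"jaw":0.4,"x":0,"y":0,"z":0,"ax":0,"ay":0,"az":0},{"jaw":0.4,"x":0,"y":0,"z":0,"ax":0,"ay":0,"az":0},{"jaw":0.4,"x":0,"y":0,"z":0,"ax":0,"ay":0,"az":0}], newtons=25)

```text
clock: 11.78
eef_pos: [0.655, -0.1453, 0.192]
tcp_rot: [3.139, 0.0, 1.121]
contact_force: [-0.2, -1.9, 4.8]
gripper_width: 0.0496
```

>>> apply_moves(deltas=[{"jaw":1,"x":0,"y":0,"z":0,"ax":0,"ay":0,"az":0},{"jaw":1,"x":0,"y":0,"z":0,"ax":0,"ay":0,"az":0},{"jaw":1,"x":0,"y":0,"z":0,"ax":0,"ay":0,"az":0},{"jaw":1,"x":0,"y":0,"z":0,"ax":0,"ay":0,"az":-0.157},{"jaw":1,"x":0,"y":0,"z":0,"ax":0,"ay":0,"az":-0.157},{"jaw":1,"x":0,"y":0,"z":0,"ax":0,"ay":0,"az":-0.157},{"jaw":1,"x":0,"y":0,"z":0,"ax":0,"ay":0,"az":-0.157},{"jaw":1,"x":0,"y":0,"z":0,"ax":0,"ay":0,"az":-0.157},{"jaw":1,"x":0,"y":0,"z":0,"ax":0,"ay":0,"az":-0.157},{"jaw":1,"x":0,"y":0,"z":0,"ax":0,"ay":0,"az":-0.157},{"jaw":1,"x":0,"y":0,"z":0,"ax":0,"ay":0,"az":-0.157},{"jaw":1,"x":0,"y":0,"z":0,"ax":0,"ay":0,"az":-0.157},{"jaw":1,"x":0,"y":0,"z":0,"ax":0,"ay":0,"az":-0.157},{"jaw":1,"x":0,"y":0,"z":0,"ax":0,"ay":0,"az":0},{"jaw":0.4,"x":0,"y":0,"z":0,"ax":0,"ay":0,"az":0},{"jaw":0.4,"x":0,"y":0,"z":0,"ax":0,"ay":0,"az":0},{"jaw":0.4,"x":0,"y":0,"z":0,"ax":0,"ay":0,"az":0},{"jaw":0.4,"x":0,"y":0,"z":0,"ax":0,"ay":0,"az":0},{"jaw":0.4,"x":0,"y":0,"z":0,"ax":0,"ay":0,"az":0}], newtons=25)

```text
clock: 14.15
eef_pos: [0.6546, -0.1449, 0.1906]
tcp_rot: [-3.142, -0.0, -0.449]
contact_force: [0.5, -0.7, -0.3]
gripper_width: 0.05
```

>>> apply_moves(deltas=[{"jaw":0.3,"x":0,"y":0,"z":15,"ax":0,"ay":0,"az":0},{"jaw":0.3,"x":0,"y":0,"z":30,"ax":0,"ay":0,"az":0},{"jaw":0.3,"x":0,"y":0,"z":35,"ax":0,"ay":0,"az":0},{"jaw":0.3,"x":-10,"y":7,"z":20,"ax":0,"ay":0,"az":0.026},{"jaw":0.3,"x":-20,"y":15,"z":0,"ax":0,"ay":0,"az":0.03},{"jaw":0.3,"x":-25,"y":18,"z":0,"ax":0,"ay":0,"az":0.03},{"jaw":0.3,"x":-25,"y":18,"z":0,"ax":0,"ay":0,"az":0.03},{"jaw":0.3,"x":-25,"y":18,"z":0,"ax":0,"ay":0,"az":0.03},{"jaw":0.3,"x":-25,"y":18,"z":0,"ax":0,"ay":0,"az":0.03},{"jaw":0.3,"x":-25,"y":18,"z":0,"ax":0,"ay":0,"az":0.03},{"jaw":0.3,"x":-20,"y":15,"z":0,"ax":0,"ay":0,"az":0.02},{"jaw":0.3,"x":-11,"y":9,"z":-10,"ax":0,"ay":0,"az":0},{"jaw":0.3,"x":-4,"y":3,"z":-20,"ax":0,"ay":0,"az":0},{"jaw":0.3,"x":0,"y":0,"z":-15,"ax":0,"ay":0,"az":0},{"jaw":0.3,"x":0,"y":0,"z":-10,"ax":0,"ay":0,"az":0},{"jaw":0.3,"x":0,"y":0,"z":0,"ax":0,"ay":0,"az":0},{"jaw":0.3,"x":0,"y":0,"z":0,"ax":0,"ay":0,"az":0}], newtons=45)

```text
clock: 16.27
eef_pos: [0.4647, -0.0059, 0.236]
tcp_rot: [-3.141, -0.001, -0.223]
contact_force: [1.0, 0.2, -3.0]
gripper_width: 0.0497
```

>>> apply_moves(deltas=[{"jaw":0.3,"x":-0.6,"y":0.7,"z":-5,"ax":0,"ay":0,"az":0},{"jaw":0.3,"x":0,"y":0,"z":-3,"ax":0,"ay":0,"az":0},{"jaw":0.3,"x":0,"y":0,"z":0,"ax":0,"ay":0,"az":0},{"jaw":0.3,"x":0,"y":0,"z":0,"ax":0,"ay":0,"az":0}])

```text
clock: 16.77
eef_pos: [0.464, -0.0052, 0.2275]
tcp_rot: [-3.142, 0.0, -0.223]
contact_force: [0.4, 0.6, -3.8]
gripper_width: 0.0497
```

Run:
```python
from h import *
f=grab("scene")
crop(f,"e1.png",220,120,310,210,7)
s=state();print(s["eef_pos"],s["contact_force"])
```

```text
[ 0.46403567 -0.005149    0.22759656] [-0.10576717  0.02642367 -3.91644216]
```

View pics/e1.png

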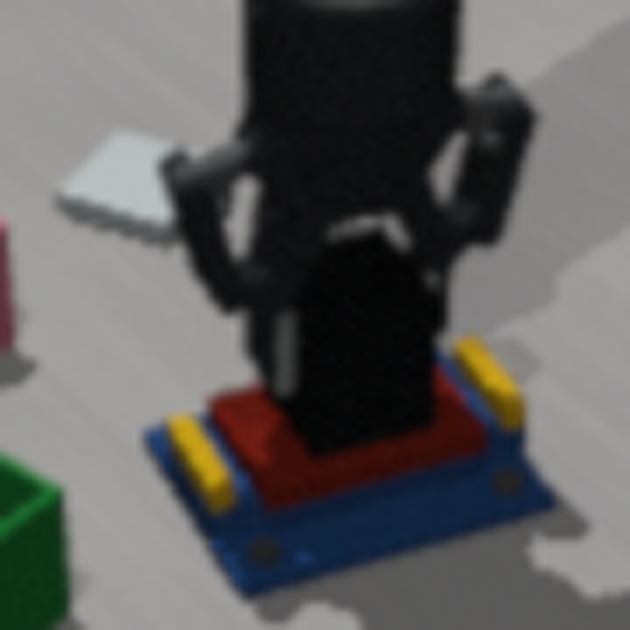

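>>> apply_moves(deltas=[{"jaw":0.3,"x":0,"y":0,"z":-2,"ax":0,"ay":0,"az":0},{"jaw":0.3,"x":0,"y":0,"z":-1,"ax":0,"ay":0,"az":0},{"jaw":0.3,"x":0,"y":0,"z":-0.5,"ax":0,"ay":0,"az":0},{"jaw":0.3,"x":0,"y":0,"z":0,"ax":0,"ay":0,"az":0}])

```text
clock: 17.32
eef_pos: [0.4639, -0.0051, 0.2245]
tcp_rot: [-3.142, -0.0, -0.223]
contact_force: [-2.8, 0.5, 4.7]
gripper_width: 0.0494
```

>>> apply_moves(deltas=[{"jaw":1,"x":0,"y":0,"z":0,"ax":0,"ay":0,"az":0},{"jaw":1,"x":0,"y":0,"z":0,"ax":0,"ay":0,"az":0},{"jaw":1,"x":0,"y":0,"z":0,"ax":0,"ay":0,"az":0},{"jaw":1,"x":0,"y":0,"z":15,"ax":0,"ay":0,"az":0},{"jaw":1,"x":0,"y":0,"z":30,"ax":0,"ay":0,"az":0},{"jaw":1,"x":0,"y":0,"z":35,"ax":0,"ay":0,"az":0},{"jaw":1,"x":-2,"y":-10,"z":20,"ax":0,"ay":0,"az":-0.03},{"jaw":1,"x":-5,"y":-25,"z":0,"ax":0,"ay":0,"az":-0.11},{"jaw":1,"x":-7,"y":-35,"z":0,"ax":0,"ay":0,"az":-0.15},{"jaw":1,"x":-7,"y":-35,"z":0,"ax":0,"ay":0,"az":-0.15},{"jaw":1,"x":-7,"y":-35,"z":-10,"ax":0,"ay":0,"az":-0.15},{"jaw":1,"x":-7,"y":-35,"z":-20,"ax":0,"ay":0,"az":-0.15},{"jaw":1,"x":-5,"y":-20,"z":-20,"ax":0,"ay":0,"az":-0.11},{"jaw":1,"x":-1,"y":-7,"z":-15,"ax":0,"ay":0,"az":-0.044},{"jaw":1,"x":0,"y":0,"z":0,"ax":0,"ay":0,"az":0}])

```text
clock: 19.2
eef_pos: [0.4224, -0.2069, 0.2579]
tcp_rot: [3.14, 0.002, -1.117]
contact_force: [-0.8, 0.6, -0.1]
gripper_width: 0.0855
```

Run:
```python
from h import *
s=grab("scene");t=grab("top")
np.save("f2.npy",np.array([s,t],object),allow_pickle=True)
crop(s,"g1.png",220,120,310,210,7)
crop(t,"g2.png",210,175,300,265,7)
```

```text
(no output)
```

View pics/g1.png

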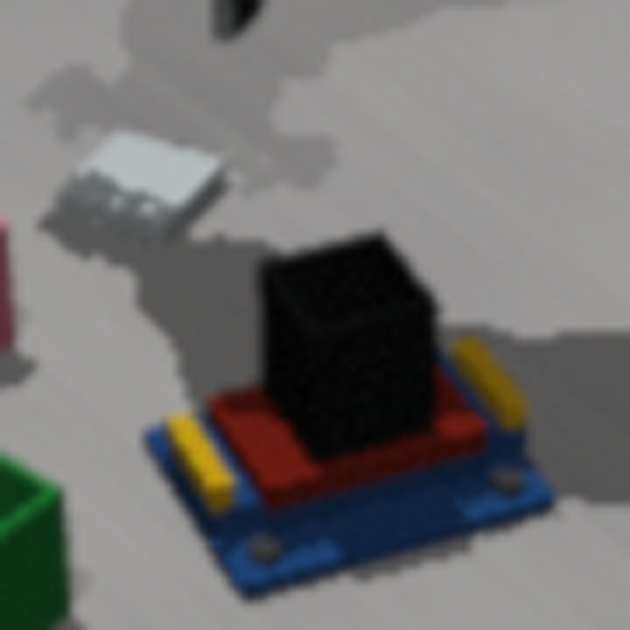

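View pics/g2.png

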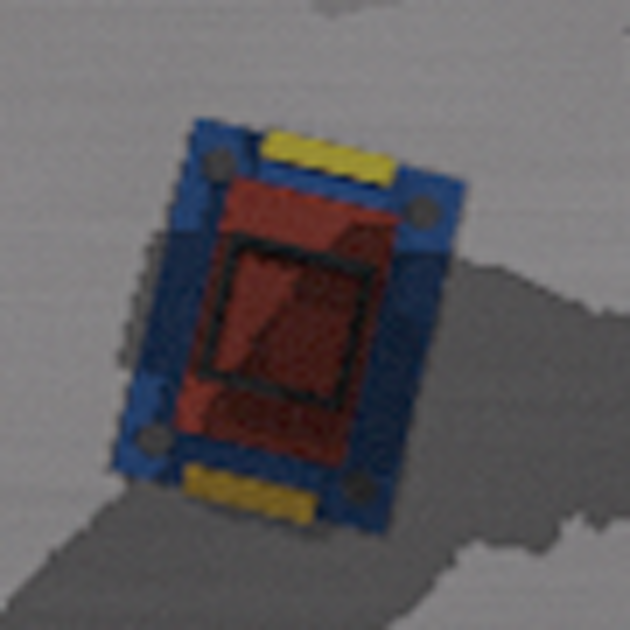

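Run:
```python
from h import *
s,t=np.load("f2.npy",allow_pickle=True)
for th in (30,40):
  q=quad(col(t,(225,190,285,255),lambda b,g,r:(r-g>th*0.5)&(r>1.6*g)));print("plate",np.round(diag(q),2),*rect(plane(t,q,.034)))
# rim: dark, non-coloured
for th in(35,42,48):
  q=quad(col(t,(232,200,272,240),lambda b,g,r:(r<th)&(b<th)));print("rim",np.round(diag(q),2),*rect(plane(t,q,.094)))
```

```text
plate [250.48 220.61] [464.9  -4.4] [59.7 89.  58.6 89.1] [ 77.3 166.9  77.4 167.6]
plate [250.42 220.56] [465.   -4.2] [58.1 88.8 57.  89.1] [ 77.3 167.1  77.6 167.8]
rim [250.39 220.47] [464.  -5.] [47.8 48.7 48.  46. ] [ 77.4 167.2  74.1 167. ]
rim [250.44 221.13] [463.7  -5.5] [52.7 50.6 47.7 47.3] [ 78.4 161.4  74.9 167.1]
rim [250.72 221.08] [462.4  -6.9] [54.6 54.9 54.4 47.7] [ 78.9 166.7  71.3 167.2]
```

>>> apply_moves(deltas=[{"jaw":1,"x":0.5,"y":-1,"z":-20,"ax":0,"ay":0,"az":0},{"jaw":1,"x":0,"y":0,"z":-30,"ax":0,"ay":0,"az":0},{"jaw":1,"x":0,"y":0,"z":-25,"ax":0,"ay":0,"az":0},{"jaw":1,"x":0,"y":0,"z":-8,"ax":0,"ay":0,"az":0},{"jaw":1,"x":0,"y":0,"z":0,"ax":0,"ay":0,"az":0},{"jaw":1,"x":0,"y":0,"z":0,"ax":0,"ay":0,"az":0}], newtons=25)

```text
clock: 20.05
eef_pos: [0.4242, -0.2083, 0.1772]
tcp_rot: [-3.14, -0.002, -1.116]
contact_force: [0.4, 0.1, 0.4]
gripper_width: 0.0852
```

>>> apply_moves(deltas=[{"jaw":1,"x":-0.7,"y":0,"z":-3.5,"ax":0,"ay":0,"az":0},{"jaw":1,"x":0,"y":0,"z":0,"ax":0,"ay":0,"az":0},{"jaw":1,"x":0,"y":0,"z":0,"ax":0,"ay":0,"az":0},{"jaw":0.4,"x":0,"y":0,"z":0,"ax":0,"ay":0,"az":0},{"jaw":0.4,"x":0,"y":0,"z":0,"ax":0,"ay":0,"az":0},{"jaw":0.4,"x":0,"y":0,"z":0,"ax":0,"ay":0,"az":0},{"jaw":0.4,"x":0,"y":0,"z":0,"ax":0,"ay":0,"az":0},{"jaw":0.4,"x":0,"y":0,"z":0,"ax":0,"ay":0,"az":0}], newtons=25)

```text
clock: 21.05
eef_pos: [0.4228, -0.2082, 0.1726]
tcp_rot: [-3.142, -0.0, -1.117]
contact_force: [-0.1, -0.5, 2.2]
gripper_width: 0.0533
```

>>> apply_moves(deltas=[{"jaw":1,"x":0,"y":0,"z":0,"ax":0,"ay":0,"az":0},{"jaw":1,"x":0,"y":0,"z":0,"ax":0,"ay":0,"az":0},{"jaw":1,"x":0,"y":0,"z":0,"ax":0,"ay":0,"az":0},{"jaw":1,"x":0,"y":0,"z":0,"ax":0,"ay":0,"az":0.157},{"jaw":1,"x":0,"y":0,"z":0,"ax":0,"ay":0,"az":0.157},{"jaw":1,"x":0,"y":0,"z":0,"ax":0,"ay":0,"az":0.157},{"jaw":1,"x":0,"y":0,"z":0,"ax":0,"ay":0,"az":0.157},{"jaw":1,"x":0,"y":0,"z":0,"ax":0,"ay":0,"az":0.157},{"jaw":1,"x":0,"y":0,"z":0,"ax":0,"ay":0,"az":0.157},{"jaw":1,"x":0,"y":0,"z":0,"ax":0,"ay":0,"az":0.157},{"jaw":1,"x":0,"y":0,"z":0,"ax":0,"ay":0,"az":0.157},{"jaw":1,"x":0,"y":0,"z":0,"ax":0,"ay":0,"az":0.157},{"jaw":1,"x":0,"y":0,"z":0,"ax":0,"ay":0,"az":0.157},{"jaw":1,"x":0,"y":0,"z":0,"ax":0,"ay":0,"az":0},{"jaw":0.4,"x":0,"y":0,"z":0,"ax":0,"ay":0,"az":0},{"jaw":0.4,"x":0,"y":0,"z":0,"ax":0,"ay":0,"az":0},{"jaw":0.4,"x":0,"y":0,"z":0,"ax":0,"ay":0,"az":0},{"jaw":0.4,"x":0,"y":0,"z":0,"ax":0,"ay":0,"az":0},{"jaw":0.4,"x":0,"y":0,"z":0,"ax":0,"ay":0,"az":0}], newtons=25)

```text
clock: 23.42
eef_pos: [0.4227, -0.2082, 0.1726]
tcp_rot: [3.141, -0.0, 0.453]
contact_force: [-0.1, -0.4, 1.8]
gripper_width: 0.0532
```

>>> apply_moves(deltas=[{"jaw":0.3,"x":0,"y":0,"z":15,"ax":0,"ay":0,"az":0},{"jaw":0.3,"x":0,"y":0,"z":35,"ax":0,"ay":0,"az":0},{"jaw":0.3,"x":0,"y":0,"z":40,"ax":0,"ay":0,"az":0},{"jaw":0.3,"x":1,"y":8,"z":35,"ax":0,"ay":0,"az":-0.03},{"jaw":0.3,"x":4,"y":20,"z":15,"ax":0,"ay":0,"az":-0.07},{"jaw":0.3,"x":6,"y":28,"z":0,"ax":0,"ay":0,"az":-0.1},{"jaw":0.3,"x":6,"y":30,"z":0,"ax":0,"ay":0,"az":-0.1},{"jaw":0.3,"x":6,"y":30,"z":0,"ax":0,"ay":0,"az":-0.1},{"jaw":0.3,"x":6,"y":30,"z":0,"ax":0,"ay":0,"az":-0.1},{"jaw":0.3,"x":6,"y":28,"z":0,"ax":0,"ay":0,"az":-0.1},{"jaw":0.3,"x":5,"y":20,"z":0,"ax":0,"ay":0,"az":-0.056},{"jaw":0.3,"x":1.2,"y":9,"z":-10,"ax":0,"ay":0,"az":-0.02},{"jaw":0.3,"x":0,"y":0,"z":-15,"ax":0,"ay":0,"az":0},{"jaw":0.3,"x":0,"y":0,"z":-10,"ax":0,"ay":0,"az":0},{"jaw":0.3,"x":0,"y":0,"z":0,"ax":0,"ay":0,"az":0},{"jaw":0.3,"x":0,"y":0,"z":0,"ax":0,"ay":0,"az":0}], newtons=45)

```text
clock: 25.42
eef_pos: [0.4641, -0.0054, 0.2777]
tcp_rot: [-3.142, -0.0, -0.223]
contact_force: [1.4, 0.1, -2.1]
gripper_width: 0.0521
```

Run:
```python
from h import *
f=grab("scene")
crop(f,"i1.png",220,110,310,200,7)
s=state();print(s["eef_pos"],s["contact_force"])
```

```text
[ 0.46418497 -0.00533163  0.27792379] [-0.03164684  0.24071059 -2.4735897 ]
```

View pics/i1.png

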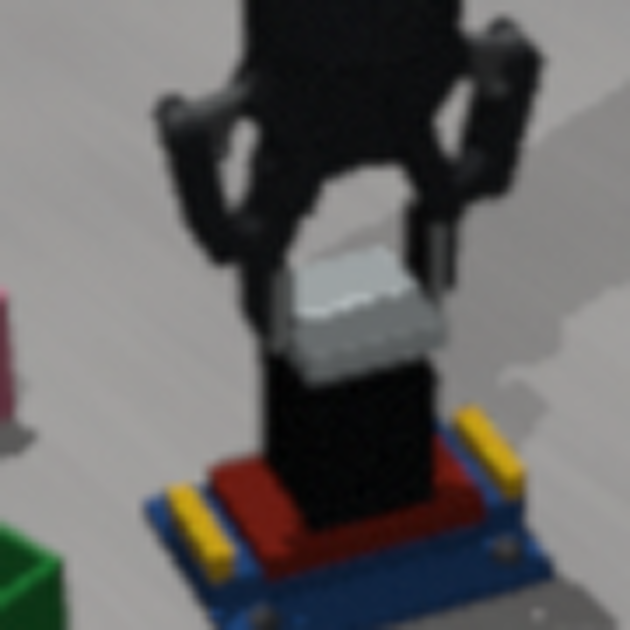

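Run:
```python
from h import *
f=grab("scene")
c,k=up(f,(252,138,290,178),16)
cv2.imwrite("pics/i2.png",np.clip((c-20)*1.6,0,255).astype(np.uint8))
```

```text
(no output)
```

View pics/i2.png

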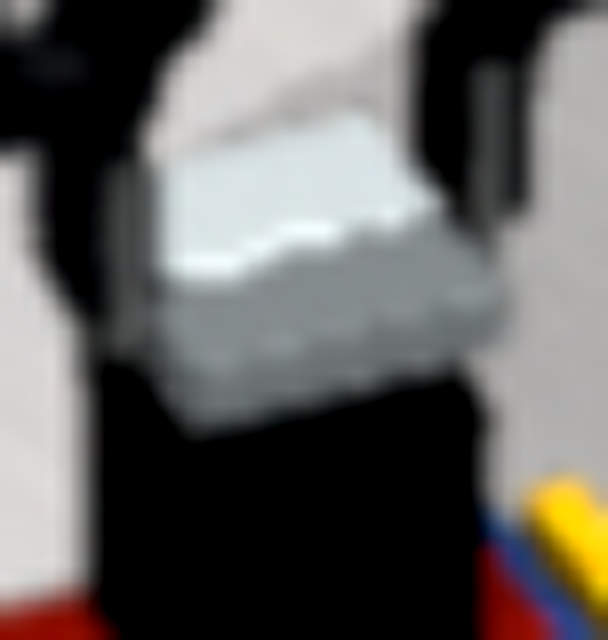

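>>> apply_moves(deltas=[{"jaw":0.3,"x":-0.2,"y":0.2,"z":-5,"ax":0,"ay":0,"az":0},{"jaw":0.3,"x":0,"y":0,"z":-4,"ax":0,"ay":0,"az":0},{"jaw":0.3,"x":0,"y":0,"z":0,"ax":0,"ay":0,"az":0},{"jaw":0.3,"x":0,"y":0,"z":-1,"ax":0,"ay":0,"az":0},{"jaw":0.3,"x":0,"y":0,"z":0,"ax":0,"ay":0,"az":0}])

```text
clock: 26.15
eef_pos: [0.4638, -0.005, 0.2675]
tcp_rot: [3.142, -0.0, -0.223]
contact_force: [-0.6, -0.3, -3.0]
gripper_width: 0.0522
```

>>> apply_moves(deltas=[{"jaw":0.3,"x":0,"y":0,"z":-0.7,"ax":0,"ay":0,"az":0},{"jaw":0.3,"x":0,"y":0,"z":-0.5,"ax":0,"ay":0,"az":0},{"jaw":0.3,"x":0,"y":0,"z":0,"ax":0,"ay":0,"az":0}])

```text
clock: 26.52
eef_pos: [0.4638, -0.0049, 0.2668]
tcp_rot: [-3.141, -0.001, -0.223]
contact_force: [-1.6, 0.5, 2.6]
gripper_width: 0.0527
```

>>> apply_moves(deltas=[{"jaw":1,"x":0,"y":0,"z":0,"ax":0,"ay":0,"az":0},{"jaw":1,"x":0,"y":0,"z":0,"ax":0,"ay":0,"az":0},{"jaw":1,"x":0,"y":0,"z":0,"ax":0,"ay":0,"az":0},{"jaw":1,"x":0,"y":0,"z":15,"ax":0,"ay":0,"az":0},{"jaw":1,"x":0,"y":0,"z":30,"ax":0,"ay":0,"az":0},{"jaw":1,"x":0,"y":5,"z":20,"ax":0,"ay":0,"az":0},{"jaw":1,"x":-2,"y":20,"z":5,"ax":0,"ay":0,"az":0},{"jaw":1,"x":-4,"y":35,"z":0,"ax":0,"ay":0,"az":0},{"jaw":1,"x":-4,"y":40,"z":0,"ax":0,"ay":0,"az":0},{"jaw":1,"x":-4,"y":40,"z":-20,"ax":0,"ay":0,"az":0},{"jaw":1,"x":-4,"y":35,"z":-30,"ax":0,"ay":0,"az":0},{"jaw":1,"x":-4,"y":20,"z":-30,"ax":0,"ay":0,"az":0},{"jaw":1,"x":-2,"y":9,"z":-10,"ax":0,"ay":0,"az":0},{"jaw":1,"x":0,"y":0,"z":0,"ax":0,"ay":0,"az":0}])

```text
clock: 28.28
eef_pos: [0.4395, 0.1992, 0.246]
tcp_rot: [3.141, 0.001, -0.222]
contact_force: [-0.1, 0.7, 0.1]
gripper_width: 0.0857
```

Run:
```python
from h import *
s=grab("scene");t=grab("top")
np.save("f3.npy",np.array([s,t],object),allow_pickle=True)
crop(s,"j1.png",225,110,315,210,6)
crop(t,"j2.png",150,175,300,265,5)
for th in(125,135,145):
  try:
    q=quad(col(t,(228,197,275,245),lambda b,g,r:g>th));print("cap",np.round(diag(q),2),*rect(plane(t,q,.106)))
  except Exception as e: print(e)
```

```text
cap [250.48 220.29] [464.4  -4.4] [51.4 51.6 51.8 52. ] [ 77.4 167.5  77.8 167.1]
cap [250.53 220.33] [464.4  -4.5] [50.5 50.6 50.7 51.2] [ 77.4 167.5  78.1 167.3]
cap [250.42 220.24] [464.5  -4.5] [48.7 49.9 49.1 49.5] [ 77.1 167.4  76.6 167. ]
```

View pics/j1.png

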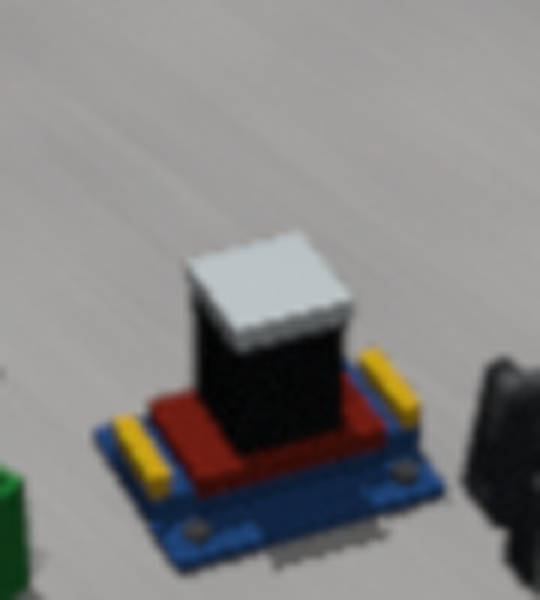

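View pics/j2.png

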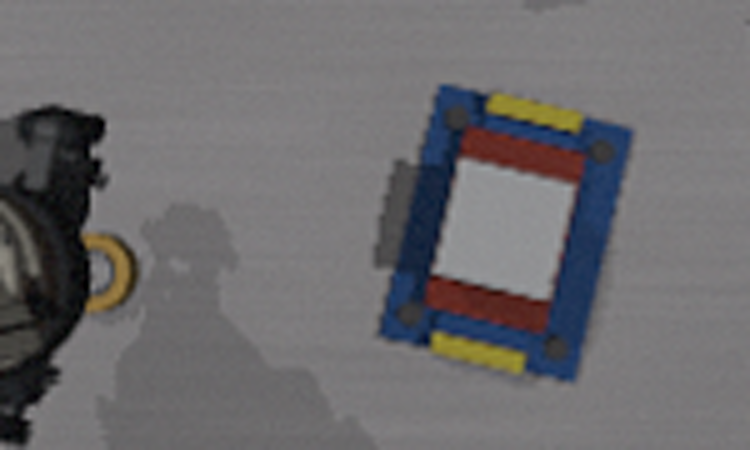

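>>> apply_moves(deltas=[{"jaw":1,"x":1,"y":-0.3,"z":-20,"ax":0,"ay":0,"az":0},{"jaw":1,"x":0,"y":0,"z":-25,"ax":0,"ay":0,"az":0},{"jaw":1,"x":0,"y":0,"z":-18,"ax":0,"ay":0,"az":0},{"jaw":1,"x":0,"y":0,"z":-6,"ax":0,"ay":0,"az":0},{"jaw":1,"x":0,"y":0,"z":0,"ax":0,"ay":0,"az":0},{"jaw":1,"x":0,"y":0,"z":0,"ax":0,"ay":0,"az":0}], newtons=20)

```text
clock: 29.12
eef_pos: [0.4414, 0.1988, 0.1784]
tcp_rot: [-3.14, -0.002, -0.223]
contact_force: [0.7, 0.1, -0.7]
gripper_width: 0.0858
```

>>> apply_moves(deltas=[{"jaw":0.3,"x":0,"y":0,"z":0,"ax":0,"ay":0,"az":0},{"jaw":0.3,"x":0,"y":0,"z":0,"ax":0,"ay":0,"az":0},{"jaw":0.3,"x":0,"y":0,"z":0,"ax":0,"ay":0,"az":0},{"jaw":0.3,"x":0,"y":0,"z":0,"ax":0,"ay":0,"az":0},{"jaw":0.3,"x":0,"y":0,"z":0,"ax":0,"ay":0,"az":0},{"jaw":0.3,"x":0,"y":0,"z":0,"ax":0,"ay":0,"az":0}], newtons=20)

```text
clock: 29.88
eef_pos: [0.4408, 0.1989, 0.1777]
tcp_rot: [-3.141, -0.0, -0.223]
contact_force: [-1.0, 0.1, 6.4]
gripper_width: 0.0386
```

>>> apply_moves(deltas=[{"jaw":1,"x":0,"y":0,"z":0,"ax":0,"ay":0,"az":0},{"jaw":1,"x":0,"y":0,"z":0,"ax":0,"ay":0,"az":0},{"jaw":1,"x":0,"y":0,"z":0,"ax":0,"ay":0,"az":0.157},{"jaw":1,"x":0,"y":0,"z":0,"ax":0,"ay":0,"az":0.157},{"jaw":1,"x":0,"y":0,"z":0,"ax":0,"ay":0,"az":0.157},{"jaw":1,"x":0,"y":0,"z":0,"ax":0,"ay":0,"az":0.157},{"jaw":1,"x":0,"y":0,"z":0,"ax":0,"ay":0,"az":0.157},{"jaw":1,"x":0,"y":0,"z":0,"ax":0,"ay":0,"az":0.157},{"jaw":1,"x":0,"y":0,"z":0,"ax":0,"ay":0,"az":0.157},{"jaw":1,"x":0,"y":0,"z":0,"ax":0,"ay":0,"az":0.157},{"jaw":1,"x":0,"y":0,"z":0,"ax":0,"ay":0,"az":0.157},{"jaw":1,"x":0,"y":0,"z":0,"ax":0,"ay":0,"az":0.157},{"jaw":1,"x":0,"y":0,"z":0,"ax":0,"ay":0,"az":0},{"jaw":0.3,"x":0,"y":0,"z":0,"ax":0,"ay":0,"az":0},{"jaw":0.3,"x":0,"y":0,"z":0,"ax":0,"ay":0,"az":0},{"jaw":0.3,"x":0,"y":0,"z":0,"ax":0,"ay":0,"az":0},{"jaw":0.3,"x":0,"y":0,"z":0,"ax":0,"ay":0,"az":0},{"jaw":0.3,"x":0,"y":0,"z":0,"ax":0,"ay":0,"az":0},{"jaw":0.3,"x":0,"y":0,"z":0,"ax":0,"ay":0,"az":0}], newtons=20)

```text
clock: 32.25
eef_pos: [0.4407, 0.1987, 0.1774]
tcp_rot: [3.142, 0.0, 1.347]
contact_force: [-0.5, -1.4, 3.9]
gripper_width: 0.0397
```

>>> apply_moves(deltas=[{"jaw":0.3,"x":0,"y":0,"z":15,"ax":0,"ay":0,"az":0},{"jaw":0.3,"x":0,"y":0,"z":35,"ax":0,"ay":0,"az":0},{"jaw":0.3,"x":0,"y":0,"z":40,"ax":0,"ay":0,"az":0},{"jaw":0.3,"x":1,"y":-8,"z":35,"ax":0,"ay":0,"az":0},{"jaw":0.3,"x":2,"y":-20,"z":15,"ax":0,"ay":0,"az":0},{"jaw":0.3,"x":3,"y":-28,"z":0,"ax":0,"ay":0,"az":0},{"jaw":0.3,"x":3,"y":-30,"z":0,"ax":0,"ay":0,"az":0},{"jaw":0.3,"x":4,"y":-30,"z":0,"ax":0,"ay":0,"az":0},{"jaw":0.3,"x":3,"y":-30,"z":0,"ax":0,"ay":0,"az":0},{"jaw":0.3,"x":3,"y":-28,"z":0,"ax":0,"ay":0,"az":0},{"jaw":0.3,"x":3,"y":-20,"z":0,"ax":0,"ay":0,"az":0},{"jaw":0.3,"x":1,"y":-9.5,"z":-8,"ax":0,"ay":0,"az":0},{"jaw":0.3,"x":0,"y":0,"z":-12,"ax":0,"ay":0,"az":0},{"jaw":0.3,"x":0,"y":0,"z":-6,"ax":0,"ay":0,"az":0},{"jaw":0.3,"x":0,"y":0,"z":0,"ax":0,"ay":0,"az":0},{"jaw":0.3,"x":0,"y":0,"z":0,"ax":0,"ay":0,"az":0}], newtons=40)

```text
clock: 34.25
eef_pos: [0.4638, -0.0042, 0.2914]
tcp_rot: [3.142, -0.0, 1.348]
contact_force: [-0.7, 0.6, -2.8]
gripper_width: 0.0389
```

Run:
```python
from h import *
f=grab("scene")
crop(f,"k1.png",225,100,315,200,6)
s=state();print(s["eef_pos"],s["contact_force"])
```

```text
[ 0.46388821 -0.00432945  0.29152478] [-0.02982164  0.38724603 -1.72757868]
```

View pics/k1.png

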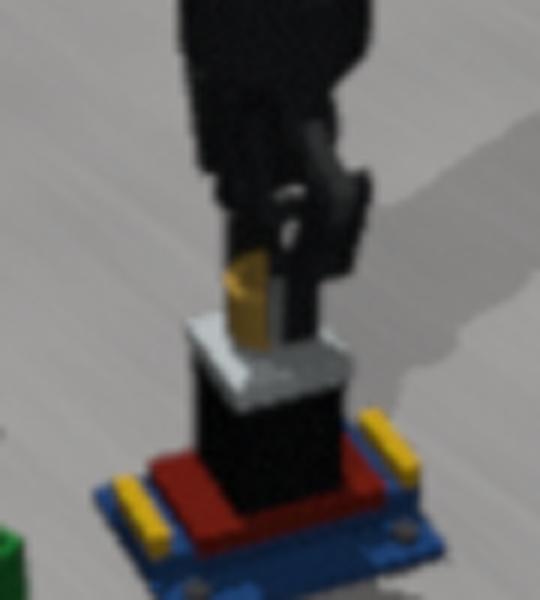

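Held straight and over the cap; lowering the last 8 mm.

>>> apply_moves(deltas=[{"jaw":0.3,"x":0,"y":-0.6,"z":-4,"ax":0,"ay":0,"az":0},{"jaw":0.3,"x":0,"y":0,"z":-2,"ax":0,"ay":0,"az":0},{"jaw":0.3,"x":0,"y":0,"z":-1,"ax":0,"ay":0,"az":0},{"jaw":0.3,"x":0,"y":0,"z":0,"ax":0,"ay":0,"az":0},{"jaw":0.3,"x":0,"y":0,"z":0,"ax":0,"ay":0,"az":0}])

```text
clock: 34.92
eef_pos: [0.4638, -0.0054, 0.2844]
tcp_rot: [3.142, -0.0, 1.347]
contact_force: [0.2, -0.8, -2.0]
gripper_width: 0.0388
```

>>> apply_moves(deltas=[{"jaw":0.3,"x":0,"y":0,"z":-0.7,"ax":0,"ay":0,"az":0},{"jaw":0.3,"x":0,"y":0,"z":-0.4,"ax":0,"ay":0,"az":0},{"jaw":0.3,"x":0,"y":0,"z":0,"ax":0,"ay":0,"az":0}])

```text
clock: 35.3
eef_pos: [0.4638, -0.0054, 0.2836]
tcp_rot: [3.141, -0.0, 1.347]
contact_force: [-0.8, -0.5, 1.9]
gripper_width: 0.0395
```

Contact. I'll release, rise straight up and move aside to look.

>>> apply_moves(deltas=[{"jaw":1,"x":0,"y":0,"z":0,"ax":0,"ay":0,"az":0},{"jaw":1,"x":0,"y":0,"z":0,"ax":0,"ay":0,"az":0},{"jaw":1,"x":0,"y":0,"z":0,"ax":0,"ay":0,"az":0},{"jaw":1,"x":0,"y":0,"z":15,"ax":0,"ay":0,"az":0},{"jaw":1,"x":0,"y":0,"z":30,"ax":0,"ay":0,"az":0},{"jaw":1,"x":0,"y":0,"z":30,"ax":0,"ay":0,"az":0},{"jaw":1,"x":0,"y":-20,"z":10,"ax":0,"ay":0,"az":0},{"jaw":1,"x":0,"y":-40,"z":0,"ax":0,"ay":0,"az":0},{"jaw":1,"x":0,"y":-45,"z":0,"ax":0,"ay":0,"az":0},{"jaw":1,"x":0,"y":-45,"z":0,"ax":0,"ay":0,"az":0},{"jaw":1,"x":0,"y":-45,"z":0,"ax":0,"ay":0,"az":0},{"jaw":1,"x":0,"y":-45,"z":0,"ax":0,"ay":0,"az":0},{"jaw":1,"x":0,"y":-30,"z":0,"ax":0,"ay":0,"az":0},{"jaw":1,"x":0,"y":-10,"z":0,"ax":0,"ay":0,"az":0},{"jaw":1,"x":0,"y":0,"z":0,"ax":0,"ay":0,"az":0}])

```text
clock: 37.17
eef_pos: [0.4636, -0.2854, 0.3679]
tcp_rot: [-3.141, -0.001, 1.346]
contact_force: [-0.2, 1.0, 0.1]
gripper_width: 0.0854
```

Run:
```python
from h import *
s=grab("scene");t=grab("top")
crop(s,"l1.png",225,100,315,210,5)
crop(t,"l2.png",210,175,300,265,6)
cv2.imwrite("pics/l3.png",s["pixels"]);cv2.imwrite("pics/l4.png",t["pixels"])
q=quad(col(t,(225,197,280,247),lambda b,g,r:((r-g>15)&(r>1.6*g)))) if 0 else None
p=col(t,(228,197,275,245),lambda b,g,r:(r-b>35)&(g>60)).astype(np.float32)
e=cv2.fitEllipse(p);print("collar",e,plane(t,[e[0]],.131)*1e3)
try:
  q=quad(col(t,(228,197,275,245),lambda b,g,r:(g>125)|((r-b>30)&(g>60))));print("cap",*rect(plane(t,q,.106)))
except Exception as x: print(x)
print(state()["clock"],state()["eef_pos"])
```

```text
collar ((250.43389892578125, 220.13392639160156), (17.542795181274414, 17.624591827392578), 89.75788879394531) [[464.55131953  -4.52929838 131.        ]]
cap [464.3  -4.3] [52.1 52.2 52.  52.2] [ 77.3 166.6  77.2 166.6]
37.275 [ 0.46376797 -0.28440252  0.36812667]
```

View pics/l1.png

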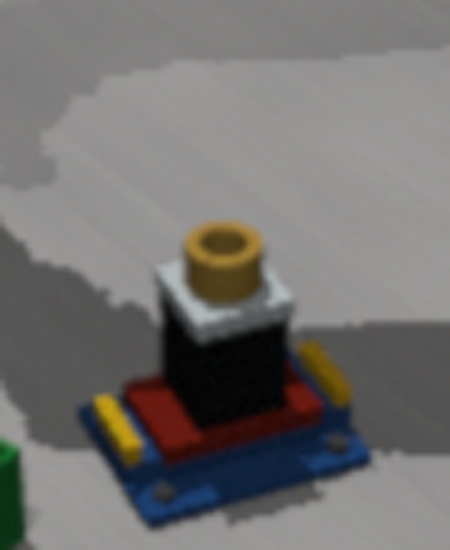

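View pics/l2.png

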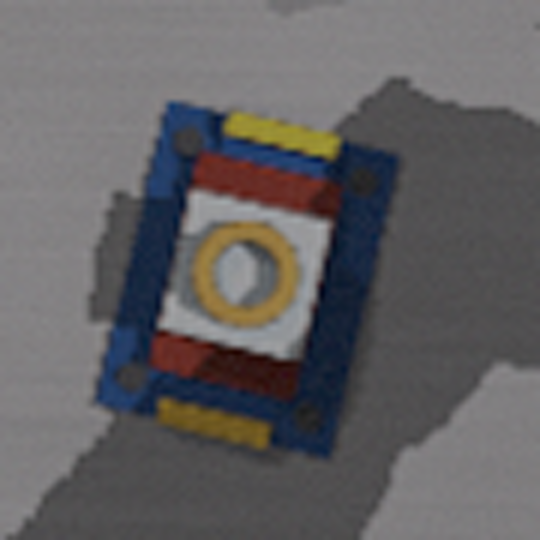

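View pics/l4.png

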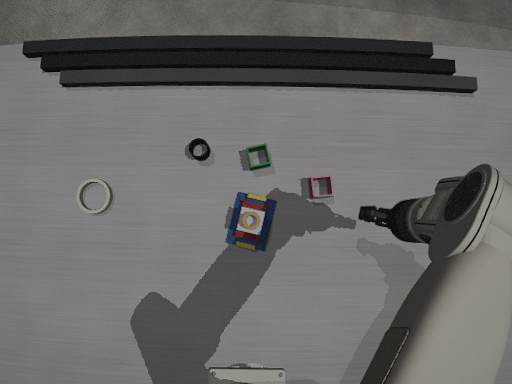

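The stack sits at (250,221) in the top view with the collar centred. The pipe (199,149), tape (95,196), green (258,156) and pink (320,187) are where they were. I'll hand it in.

Run:
```python
from bench import env
print(env.sign_off())
```

```text
the job is handed in; nothing more can be done
None
```

The post foot is laid up in the jig in the order asked, and I handed it in at about 37 s with the gripper open and well clear. I centred the tube, cap and collar in the jaws from two sides before setting each one down.

| Part | Centre in top view (mm) | Against the part below |
|---|---|---|
| Jig (from its stops) | (463.8, -5.2) | – |
| Base plate | (465.0, -4.3) | about 1 mm off jig centre; yaw within about 0.5° |
| Tube | about (464, -5) | about 1 mm off the plate |
| Cap | (464.4, -4.4) | within about 1 mm of the tube |
| Collar | (464.6, -4.5) | within 0.5 mm of the cap |

- **Tube reading:** this is the least certain. The black rim's reading moved by 2 to 3 mm with the brightness threshold because of shadow. I trusted the cleanest reading, which agrees with where the gripper released it.
- **Cap yaw:** the last picture gave 166.6–167.3°, against about 167.4° for the plate. I put this down to image noise.
- **Heights:** two-view heights matched the text to about 1 mm for the plate, collar and stops. My hand-read corners put the cap top at 6 mm instead of 12 mm, but the overlay of the cap at its stated height fitted to about half a pixel. I did not triangulate the tube's height. Every part made contact at the expected height when set down.
- **Bystanders:** the pipe stub, the tape roll and the green and pink look-alikes were in the same places in the last top view as at the start.

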